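Lock the shaker platform, present the sample to the reader and start the run

TASK

Get the sample shaker ready and start it: lower every orange-handled T-head bolt that stands on the bench lengthwise through a slot of the shaker platform, one to a slot, until its flange rests on the deck, and turn it a quarter turn so that it is locked; and stand the sample jar upright in the middle of the reader's round pad with its green mark facing the reader's window. Only when all that is done, slide the yellow safety hood fully aside, press the green start button all the way down, and slide the hood fully shut over it again. Let go of everything, leave the bolts and the jar as set, and do not disturb the rubber stopper, the strip box or the glass beaker.

Things in the scene. Friction and masses are not known exactly. Their poses are not given: they have to be found in the camera images.
- platform: fixed shaker platform 112 (x) x 284 (y) x 40 mm high, blue sides, aluminium deck with three through slots running along its x, side by side along its y. Origin: centre of its underside; z up. Deck 8 mm thick over a hollow, whose floor is 5 mm above the bench. A seated bolt has its origin 12 mm above the bench; it turns freely either way (no stop)
- slot1 (a point): centre of slot 1 at the deck's top face; slot 68 mm (platform x) x 34 mm (platform y), outlined in yellow, at the platform's -y end; slots are 90 mm apart. Any bolt fits any slot
- slot2 (a point): centre of slot 2 at the deck's top face; slot 68 mm (platform x) x 34 mm (platform y), outlined in yellow, in the middle; slots are 90 mm apart. Any bolt fits any slot
- slot3 (a point): centre of slot 3 at the deck's top face; slot 68 mm (platform x) x 34 mm (platform y), outlined in yellow, at the platform's +y end; slots are 90 mm apart. Any bolt fits any slot
- bolt1: T-head clamp bolt, 74 mm high, 0.15 kg (2 or 3 of 3 present), upright. Origin: centre of the head's underside; z up, x along the head. Steel head 60 (x) x 26 x 12; neck 16 dia to z 28; flange 56 dia, z 28 to 33, rests on the deck; orange grip 50 (x) x 14 (y), z 33 to 66, parallel to the head; lip 56 x 22, z 66 to 74, white line along x. Take it from above across the 14 mm. Locked: x along platform y, either way round
- bolt2: T-head clamp bolt, 74 mm high, 0.15 kg (2 or 3 of 3 present), upright. Origin: centre of the head's underside; z up, x along the head. Steel head 60 (x) x 26 x 12; neck 16 dia to z 28; flange 56 dia, z 28 to 33, rests on the deck; orange grip 50 (x) x 14 (y), z 33 to 66, parallel to the head; lip 56 x 22, z 66 to 74, white line along x. Take it from above across the 14 mm. Locked: x along platform y, either way round
- bolt3: T-head clamp bolt, 74 mm high, 0.15 kg (2 or 3 of 3 present), upright. Origin: centre of the head's underside; z up, x along the head. Steel head 60 (x) x 26 x 12; neck 16 dia to z 28; flange 56 dia, z 28 to 33, rests on the deck; orange grip 50 (x) x 14 (y), z 33 to 66, parallel to the head; lip 56 x 22, z 66 to 74, white line along x. Take it from above across the 14 mm. Locked: x along platform y, either way round
- jar: screw-cap sample jar, body 57 mm dia up to 38 mm, cream cap 49 mm dia up to 47 mm, 0.12 kg, with a green stripe on the cap from its centre to the rim and a green patch below it on the side. Origin: centre of its underside; z up; x points to the green mark
- mark (a point): the green patch on the jar's side, 29 mm from the jar's axis, 20 mm up
- reader: fixed reader: round black pad 76 mm dia, 3 mm high, with a white disc 61 mm dia, and a grey scanner block 60 x 80 x 56 mm high behind it. Origin: centre of the pad's underside; x points from the pad to the block, whose face is 57 mm from the origin; z up
- window (a point): the dark window with a red line on the block's face, 56 mm from the pad's centre along the reader's x
- start_box: fixed grey control box 84 (x) x 134 (y) x 34 mm high; origin: centre of its underside; the button lies at its y = -34 mm; the hood slides along its y
- hood (a joint): sliding yellow safety hood, m: 0 shut over the button, 0.064 fully aside, grows as it moves along the box's +y; friction about 1.5 N, stays where it is left. It is 70 (x) x 56 (y) mm, its top face 68 mm above the bench
- hood_fin (a point): middle of the top edge of the black upright fin on the hood, 96 mm above the bench; fin 40 mm (box x) x 12 mm (box y) x 28 mm high; pinch it across its 12 mm or push its side
- start (a joint): the green start button's travel, m: 0 up, 0.006 fully down (about 5 N, springs back)
- start_top (a point): centre of the button's top face, 56 mm above the bench when up; cap 30 mm dia in a black housing 46 mm dia whose top is 46 mm above the bench; under the hood until that is slid aside
- stopper: bystander: grey rubber stopper 35 dia x 28 mm, origin at its underside
- strip_box: bystander: small box of test strips 46 x 62 x 22 mm, origin at its underside
- beaker: bystander: glass beaker 57 dia x 70 mm, origin at its underside
There are look-alikes about, which are no part of the job. What is shaped like the bolt2 but red is not meant.

How it is judged (in metres and radians):
On the way, in this order (a step that is already met when the one before it is completed fails the run):
1. every bolt present is through a slot and turned to lock, and the jar stands on the pad with its mark to the window ((horizontal distance between bolt1 and slot1 below 0.012 m or horizontal distance between bolt1 and slot2 below 0.012 m or horizontal distance between bolt1 and slot3 below 0.012 m) and z of each of bolt1, bolt2, bolt3 in the frame of platform below 0.018 m and angle between the x axis of each of bolt1, bolt2, bolt3 and the y axis of platform, either way round below 0.3 rad and angle between each of bolt1, bolt2, bolt3's own z axis and vertical below 0.12 rad and (horizontal distance between bolt2 and slot1 below 0.012 m or horizontal distance between bolt2 and slot2 below 0.012 m or horizontal distance between bolt2 and slot3 below 0.012 m) and (horizontal distance between bolt3 and slot1 below 0.012 m or horizontal distance between bolt3 and slot2 below 0.012 m or horizontal distance between bolt3 and slot3 below 0.012 m) and horizontal distance between jar and reader below 0.015 m and z of jar in the frame of reader below 0.01 m and angle between jar's own z axis and vertical below 0.1 rad and angle between the x axis of jar and the x axis of reader, either way round below 0.3 rad and horizontal distance between mark and window below 0.055 m and contact force between the fingers and bolt1 below 0.1 N and contact force between the fingers and bolt2 below 0.1 N and contact force between the fingers and bolt3 below 0.1 N and contact force between the fingers and jar below 0.1 N), for 0.2 s.
2. the hood is slid fully aside (value of joint hood above 0.055 m), for 0.1 s.
3. the start button is pressed down (value of joint start above 0.0045 m and value of joint hood above 0.05 m), for 0.05 s.
4. the hood is shut again (value of joint hood below 0.008 m), for 0.2 s.
At the end, for the whole second after the job is handed in: each bolt present hangs upright in its own slot (within 12 mm of its centre, origin under 18 mm high), within 0.3 rad of square to it; jar upright on the pad within 15 mm of centre, mark within 0.3 rad of the window; hood shut within 8 mm; all released and at rest (all of step 1 and value of joint hood below 0.008 m and linear speed of each of bolt1, bolt2, bolt3, jar below 0.02 m/s); the robot touches nothing.
It fails at once if the stopper, strip box or beaker is moved more than 30 mm (distance of any of stopper, strip_box, beaker from where it was at the start of the episode above 0.03 m).
Of bolt1, bolt2, bolt3 only 2 to 3 are there at a start; the rules pass over those that are not, and their reading is None.
At some moment in a run one of jar may be knocked a few centimetres aside while the robot is not near it.
Once in a run the grip may slacken for a moment while it holds something.
It also fails if it takes over 210 s, if anything falls off the work surface, if the arm or the gripper's body presses on something with over 40 N, if the wrist force passes 120 N, or if a joint passes its speed limit or range.

ROBOT

A 6-joint arm with a two-finger parallel gripper is mounted at the origin on a cart in front of the work surface, level with it; the furniture and walls round the work are solid. World frame = base frame: x ahead of the robot, y to its left, z up, the work surface at z = 0. Lengths are in mm, angles in rad, forces in N, time in s.
With the tool pointing down it reaches from about 275 to 1000 mm from the base axis. Payload 8.4 kg.
Tool frame: the origin (TCP) lies between the finger pads; the fingertips stand r.tips_ahead ahead of it and the grasp point (between the pads) lies 6 mm ahead of it (r.tips_ahead is the distance from the TCP to the fingertips, in mm); z points along the fingers, y is the line along which they close (so a half turn about z gives the same grasp; the last joint's range is limited). The gripper opens to 85 mm and grips with 20 to 120 N. Pads are 22 mm wide; open, the fingers measure 114 mm over their backs; the gripper's body (76 mm by 85 mm) begins 54 mm behind the grasp point. The pads swing forward as they close: fully open they stand 13 mm farther back than shut.
Start: joints at [-1.253, 0.353, 1.633, -0, 1.155, -0.002], TCP at [196.484, -593.315, 256.281] pointing down, gripper open.
Joint ranges: [-2.63, 2.63], [-0.92, 2.1], [0.06, 2.66], [-1.3, 4.44], [0, 2.69], [-3.02, 3.02]. Speed limits (rad/s): [2.22, 2.22, 2.79, 3.14, 3.14, 3.14].

INTERFACE

Orientations are given as [roll, pitch, yaw] about the fixed x, y, z axes, in that order (R = Rz(yaw) Ry(pitch) Rx(roll)).
In Python, from rig import r gives the robot as it stands.
- The arm moves only by the tool carry_out, never from a script. Its arguments are lists of equal length, an entry for each row: "delta_pos": the shift along the tool's x, y, z in m, a list of three; "rot": the turn, a rotation vector about the tool's x, y, z in degrees, a list of three. A call has 1 to 8 rows; each row is the pose to reach, as a shift and turn from the pose commanded when the call began, along the tool's axes at that moment; what a row does not reach only later rows make up. A row lasts 1/8 s, in which the tool goes at most 62.5 mm and 10.7 degrees, less where a joint would pass 70% of its speed; a pose out of reach is approached as far as the arm can. A call with a gripper value outside its range is refused whole. "claw" is the finger opening in m, from 0 to 0.0854, set as the call begins (left out, the last holds). The fingers move at their own pace and stop on an object; "grip_force" is the grip in N (left out, the last holds). Time passes only in rows, so rows that repeat a pose let the fingers close. It gives the time, the measured TCP pose, the force, the opening and the grip force at its end, in the units of the state.
- r.sense(): the state, without advancing time (a new reading comes with each control period).
- r.grab_frame(name): name is "scene" or "top"; returns the picture (480x640x3 uint8, blue, green, red); there is no depth.
- r.camera_info(name): a dict with "fx", "fy", "cx", "cy" (pixels), "pose" (4x4, takes a point from camera to world coordinates). Camera axes: x right, y down, z forward; pixel columns grow to the right and rows downward; lengths in mm; the calibration is good to about 2 mm. A picture is of the moment at which its call begins. camera_info takes no time and is no camera call.
- r.sign_off(): hands the job in; it is judged then, once.
Trained networks look in the newest picture that a camera, given by its name, has taken for a name from the list of things; names that differ only in an ending like _2 or _b are one class to them, and where a whole thing is asked for, a point or a joint stands for the part that bears it (a point fixed in the world has none). Each returns a list of dicts, best first, with "p" (0 to 1); they miss things now and then, are a little off and sometimes report something else, mostly with a low value. They report only what shows in the picture. A call takes as long as a camera call. They do not tell look-alikes from the thing itself.
- r.recognise(thing, camera): "box" ([left, top, right, bottom] in pixels, round what is visible of it).
- r.cut_out(thing, camera): "mask" (480x640 bool, what is visible of it) and "box" ([left, top, right, bottom] in pixels, round what is visible of it).
The state is a dict: "clock": time; "qpos": joint angles; "qvel": joint speeds; "joint_efforts": joint torques, N m; "eef_pos": TCP position; "tcp_rot": TCP orientation; "contact_force": force on the tool from outside, world axes, zero at the start; "wrist_torque": the same for the moment, N m; "opening": opening from 0.0 (shut) to 1.0 (fully open); "grasp_force": force on a finger pad.
Only numpy, scipy, OpenCV 4.12 (cv2) and the standard library are available. Lean on these libraries where they do the work, as an engineer would, in place of code of your own. Each camera call takes 0.05 s, during which the arm holds its last target. There are 200 camera calls.

## Working session

There is one attempt and no reset: what is moved stays moved. The work goes in short steps, Python scripts to look and compute and a tool call to move; the robot and the scene stay as the last step left them, time stands still between calls to the robot, and variables do not carry over. Pictures are saved under pics/ and viewed, at most 14 in all, crops included, and the job is handed in when it is done.

Besides the shell and the picture viewer there is one more tool, called after "Emit:" as a command line: name --argument value ..., lists and objects as JSON in quotes. carry_out: Moves the arm, as the interface text tells. Its arguments: {"type":"object","properties":{"delta_pos":{"type":"array","items":{"type":"array","items":{"type":"number"}}},"rot":{"type":"array","items":{"type":"array","items":{"type":"number"}}},"claw":{"type":"number"},"grip_force":{"type":"number"}},"required":["delta_pos","rot"]}

```bash
mkdir -p pics
python3 - <<'E'
from rig import r
import cv2
for n in("scene","top"):
    cv2.imwrite(f"pics/{n}0.png",r.grab_frame(n)); print(n,r.camera_info(n))
print(r.sense(), r.tips_ahead)
E
```

```text
scene {'fx': 492.4147168225768, 'fy': 492.4147168225768, 'cx': 319.9000480390194, 'cy': 238.34229146022292, 'pose': array([[-7.77950161e-01, -4.40829435e-01,  4.47730897e-01,
         4.03711593e+01],
       [-6.28242080e-01,  5.34086848e-01, -5.65741220e-01,
         7.10504952e+02],
       [ 1.02681984e-02, -7.21401863e-01, -6.92440551e-01,
         8.99735895e+02],
       [ 0.00000000e+00,  0.00000000e+00,  0.00000000e+00,
         1.00000000e+00]])}
top {'fx': 547.1304318584389, 'fy': 547.1304318584389, 'cx': 320.83534284240386, 'cy': 238.4465797961808, 'pose': array([[-1.73228893e-02, -9.90603426e-01,  1.35664178e-01,
         3.71222729e+02],
       [-9.99602319e-01,  2.01780509e-02,  1.96989806e-02,
         5.19507049e+01],
       [-2.22513163e-02, -1.35268983e-01, -9.90559025e-01,
         1.44142860e+03],
       [ 0.00000000e+00,  0.00000000e+00,  0.00000000e+00,
         1.00000000e+00]])}
{'clock': 0.1, 'qpos': array([-1.25340358e+00,  3.53622406e-01,  1.63406679e+00, -3.43472808e-06,
        1.15519893e+00, -2.41123052e-03]), 'qvel': array([ 0.00174192, -0.00217696, -0.00085693, -0.00023303,  0.00203156,
        0.00110013]), 'joint_efforts': array([ 2.11347315e-04, -6.06359124e+01, -3.42818356e+01, -9.50563481e-05,
        3.93084061e-03, -1.38737124e-05]), 'eef_pos': array([ 196.35484006, -592.93160019,  255.60654771]), 'tcp_rot': array([-3.14029717e+00,  1.68534797e-08,  3.19805362e-01]), 'contact_force': array([ 0.1604254 , -0.39626419, -0.25783093]), 'wrist_torque': array([-0.03755344,  0.01177158, -0.00837806]), 'grasp_force': 0.0, 'opening': 0.9998440178985792} 25.0
```

View pics/scene0.png

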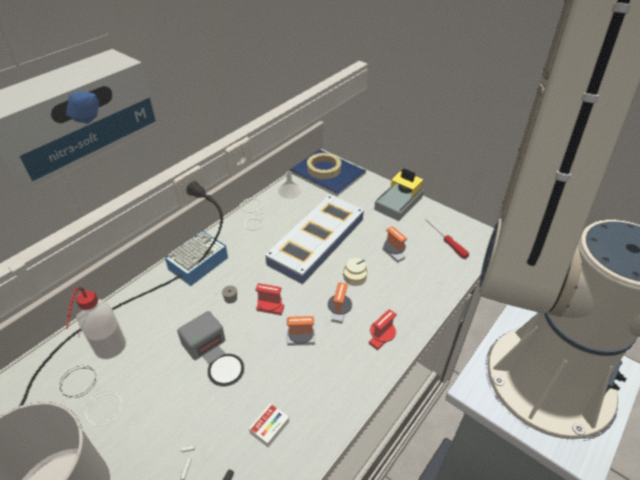

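View pics/top0.png

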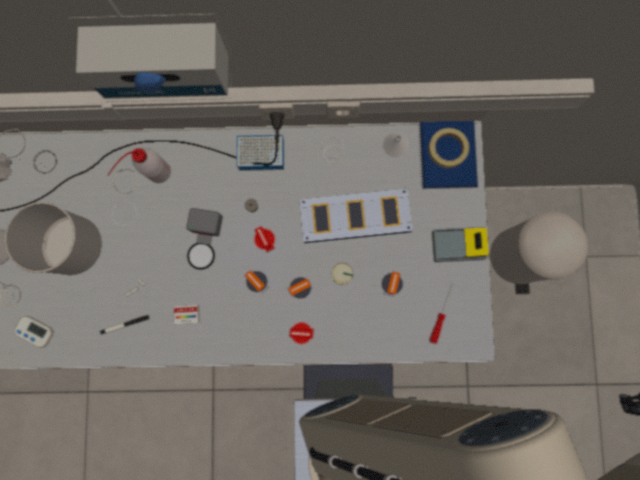

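The scene view shows three orange bolts, two red look-alikes, the jar at (355,270), the platform at (315,235), the start box at (403,193) with its hood at the far (−y) end, the reader at (215,350), the stopper at (230,293) and the strip box at (268,425). In the top view the bolts are at (256,281), (300,288) and (393,283). The jar is at (342,273), the pad at (201,256) and the slots at (321,218), (356,215) and (390,211).

```bash
cat > h.py <<'E'
from rig import r
import cv2, numpy as np
def ray(cam,uv,z):
    i=r.camera_info(cam);P=i["pose"]
    d=P[:3,:3]@np.array([(uv[0]-i["cx"])/i["fx"],(uv[1]-i["cy"])/i["fy"],1.]);o=P[:3,3]
    return (o+d*(z-o[2])/d[2])[:2]
def proj(cam,p):
    i=r.camera_info(cam);P=i["pose"];q=P[:3,:3].T@(np.array(p,float)-P[:3,3])
    return np.array([i["fx"]*q[0]/q[2]+i["cx"],i["fy"]*q[1]/q[2]+i["cy"]])
def blobs(img,lo,hi,amin=15,box=None):
    m=cv2.inRange(cv2.cvtColor(img,cv2.COLOR_BGR2HSV),np.array(lo),np.array(hi))
    if box is not None:
        k=np.zeros_like(m);a,b,c,d=box;k[b:d,a:c]=1;m*=k
    n,l,s,c=cv2.connectedComponentsWithStats(m)
    return [(c[j],s[j],l==j) for j in range(1,n) if s[j][4]>=amin]
def axis(cam,mask,z):
    p=np.array([ray(cam,(u,v),z) for v,u in zip(*np.nonzero(mask))]);c=p.mean(0)
    w,V=np.linalg.eigh(np.cov((p-c).T));return c,np.degrees(np.arctan2(V[1,1],V[0,1]))%180,2*np.sqrt(3*w)
E
python3 - <<'E'
from h import *
np.set_printoptions(precision=1,suppress=True)
T=r.grab_frame("top");S=r.grab_frame("scene")
for n,I,zz in(("top",T,68),("scene",S,60)):
    print(n,"orange")
    for c,s,m in blobs(I,(5,120,90),(17,255,255)): print(c,s,*axis(n,m,zz))
    print(n,"yellow")
    for c,s,m in blobs(I,(18,70,60),(35,255,255)): print(c,s,*axis(n,m,40))
    print(n,"green")
    for c,s,m in blobs(I,(36,40,30),(85,255,255),4): print(c,s,ray(n,c,47))
for t in("slot1","platform","jar","reader","start_box","hood","bolt1","stopper","strip_box","beaker"):
    for n in("top","scene"):
        print(t,n,[(np.round(d["p"],2),np.array(d["box"]),np.round(ray(n,((d["box"][0]+d["box"][2])/2,(d["box"][1]+d["box"][3])/2),20))) for d in r.recognise(t,n)])
crop=lambda I,a,b,c,d,f:cv2.resize(I[b:d,a:c],None,fx=f,fy=f,interpolation=cv2.INTER_CUBIC)
cv2.imwrite("pics/c1.png",crop(T,180,180,500,310,2.5))
cv2.imwrite("pics/c2.png",crop(S,170,160,430,400,2.4))
E
```

```text
top orange
[254.7 280.7] [245 271  20  20 193] [455.6 247.5] 41.64044747984522 [24.8 54.2]
[393.4 282.7] [387 272  13  22 199] [ 444.  -100.1] 165.03985256785714 [24.3 53.8]
[299.1 286.7] [289 279  21  16 200] [438.4 135.7] 116.34494748927797 [23.8 52.4]
top yellow
[448.2 147.7] [429 129  39  38 548] [ 797.4 -259.5] 146.35764916737324 [105.4 115.1]
[390.2 210.4] [380 196  20  31 202] [ 633.  -101.7] 5.674419404862874 [56.  94.3]
[355.6 214.5] [346 200  20  30 200] [624.1 -11.5] 4.257979582213011 [55.5 94.7]
[320.9 217.8] [312 203  19  31 205] [617.4  78.7] 4.924831653993635 [56.1 94.6]
[475.9 241.8] [462 227  28  31 653] [ 546.5 -318.3] 0.4143903261083324 [63.9 79.7]
top green
[191.1 225.1] [190 224   3   3   8] [603.9 415.7]
[346.9 273.7] [343 272   9   4  23] [470.1  14.8]
[186.8 316.3] [185 315   5   4  18] [369.7 423.2]
scene orange
[395.7 238.7] [388 227  18  23 207] [438.4 -93.8] 141.5968133063454 [32.3 64.6]
[339.8 295.4] [334 283  13  28 163] [435.9 137.4] 118.09335603158785 [21.6 70.8]Traceback (most recent call last):
  File "<stdin>", line 6, in <module>
  File "h.py", line 17, in axis
    p=np.array([ray(cam,(u,v),z) for v,u in zip(*np.nonzero(mask))]);c=p.mean(0)
                ~~~^^^^^^^^^^^^^
  File "h.py", line 4, in ray
    i=r.camera_info(cam);P=i["pose"]
ValueError: time passes only in moves, steps and waits
```

```bash
sed -i 's/^def ray/_c={}\ndef info(n):\n    if n not in _c:_c[n]=r.camera_info(n)\n    return _c[n]\ndef ray/; s/i=r.camera_info(cam)/i=info(cam)/' h.py
python3 - <<'E'
from h import *
np.set_printoptions(precision=1,suppress=True)
T=r.grab_frame("top");S=r.grab_frame("scene")
for n,I,zz in(("scene",S,60),):
    print(n,"orange")
    for c,s,m in blobs(I,(5,120,90),(17,255,255)): print(c,s,*axis(n,m,zz))
    print(n,"yellow")
    for c,s,m in blobs(I,(18,70,60),(35,255,255)): print(c,s,*axis(n,m,40))
    print(n,"green")
    for c,s,m in blobs(I,(36,40,30),(85,255,255),4): print(c,s,ray(n,c,47))
for t in("jar","reader","start_box","hood","stopper","strip_box","beaker"):
    for n in("top","scene"):
        print(t,n,[(np.round(d["p"],2),np.array(d["box"]),np.round(ray(n,((d["box"][0]+d["box"][2])/2,(d["box"][1]+d["box"][3])/2),20))) for d in r.recognise(t,n)])
crop=lambda I,a,b,c,d,f:cv2.resize(I[b:d,a:c],None,fx=f,fy=f,interpolation=cv2.INTER_CUBIC)
cv2.imwrite("pics/c1.png",crop(T,180,180,500,310,2.5))
cv2.imwrite("pics/c2.png",crop(S,170,160,430,400,2.4))
# white disc, jar cap, fin
g=cv2.cvtColor(T,cv2.COLOR_BGR2GRAY)
for c,s,m in blobs(T,(0,0,150),(180,60,255),20,(185,240,218,272)): print("disc",c,s,ray("top",c,3))
for c,s,m in blobs(T,(18,20,110),(40,110,255),20,(325,258,360,290)): print("cap",c,s,ray("top",c,47))
for c,s,m in blobs(T,(0,0,0),(180,255,60),8,(466,228,488,258)): print("fin",c,s,ray("top",c,96))
d=r.cut_out("start_box","top")
if d:
    c,a,l=axis("top",d[0]["mask"],40);print("box",c,a,l)
d=r.cut_out("reader","top")
if d:
    c,a,l=axis("top",d[0]["mask"],20);print("reader",c,a,l)
E
```

```text
scene orange
[395.7 238.7] [388 227  18  23 209] [438.4 -93.8] 141.4690769672466 [32.8 64.3]
[339.7 295.8] [334 283  13  28 164] [435.5 138.2] 118.11107174150008 [21.4 71.9]
[299.9 324.2] [288 316  25  17 278] [453.2 251.9] 34.00602853583601 [37.  49.5]
scene yellow
[323.8 166.7] [308 154  32  24 307] [ 780.7 -238.9] 120.18770326314888 [101.2 118.8]
[407.6 182.2] [391 171  33  26 382] [ 548.5 -333.3] 2.125573129213734 [70.8 93.2]
[335.3 211.6] [320 203  32  18 111] [629.5 -98.4] 7.025410727935622 [56.7 92.4]
[315.7 230.3] [301 221  32  20 119] [623.4  -8.3] 3.0621859547631516 [56.3 94.7]
[295.2 251.2] [279 240  34  22 134] [614.7  81.8] 5.954984039481275 [57.3 93.6]
[267.9 427. ] [265 424   7   7  22] [360.3 449.2] 90.69014068771529 [ 6.7 11.8]
scene green
[403.9 187.3] [401 186   7   4  13] [ 539.7 -297.8]
[360.2 261.8] [359 261   4   3   5] [466.8  15.5]
[192.9 338.9] [192 338   3   3   8] [605.7 412.2]
[272.7 421.8] [270 418   7   8  29] [357.8 438.8]
jar top [(np.float64(0.7), array([332.8, 264.6, 350.6, 282.2]), array([473.,  28.]))]
jar scene [(np.float64(0.97), array([341.8, 2
[... 1191 characters left out ...]
([369., 442.])), (np.float64(0.33), array([179.8, 310.6, 246.6, 390.7]), array([568., 395.]))]
beaker top [(np.float64(0.66), array([323.8, 147. , 342.3, 156.4]), array([800.,  43.])), (np.float64(0.6), array([298.1, 190.4, 411.8, 247.1]), array([616., -10.])), (np.float64(0.3), array([287.7, 275.8, 313.3, 299.7]), array([438., 135.]))]
beaker scene [(np.float64(0.5), array([256.2, 218.7, 259.3, 218. ]), array([787.,  38.]))]
disc [200.3 255.4] [191 245  20  21 328] [529.4 401.4]
cap [341.2 273. ] [331 262  22  23 387] [472.2  29.4]
fin [477.7 240.5] [475 234   6  14  64] [ 542.5 -308. ]
box [ 541.5 -274.5] 91.69617279210348 [ 82.4 139.7]
reader [577.4 391.8] 175.91130987738265 [ 76.6 161.9]
```

View pics/c1.png

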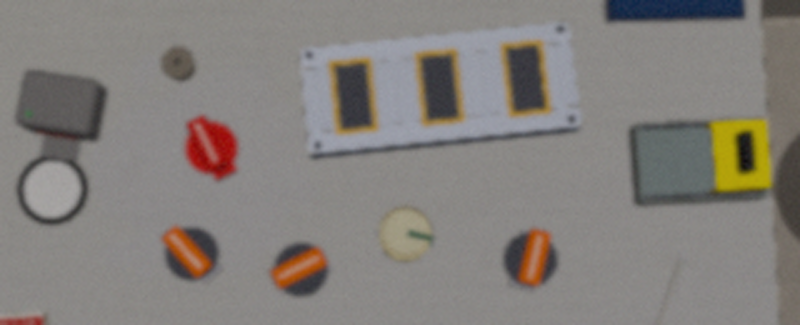

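View pics/c2.png

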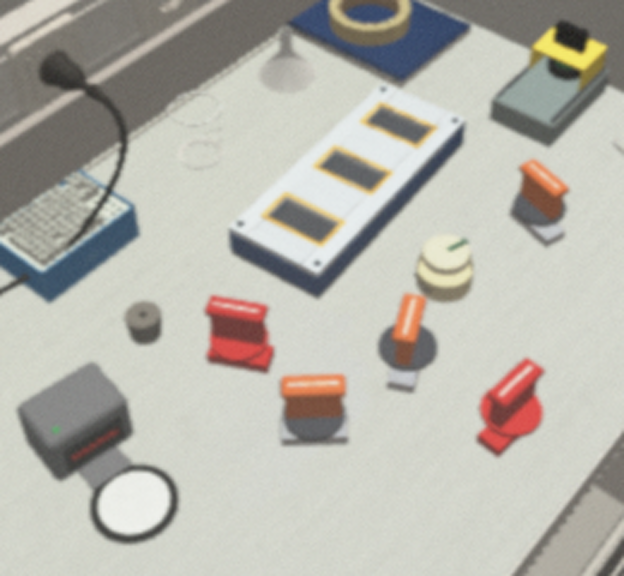

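The crops confirm the layout. In the top view the bolt axes are at about 42°, 116° and 165°, the platform yaw is about 5°, and the jar's stripe points towards −y. In the scene view the reader block stands behind the pad. I'll take bolt 3 first.

```bash
cat >> h.py <<'E'
def plan(*calls):
    """each call: list of (x,y,z,yaw_deg,nrows); prints rows, chained from the measured pose"""
    s=r.sense();p=np.array(s["eef_pos"]);y=np.degrees(s["tcp_rot"][2])
    print("at",np.round(p,1),"yaw",round(y,1))
    for call in calls:
        a=np.radians(y);R=np.array([[np.cos(a),np.sin(a),0],[np.sin(a),-np.cos(a),0],[0,0,-1]])
        D=[];Z=[];q,w=p,y
        for x,yy,z,yw,n in call:
            t=np.array([x,yy,z],float)
            for k in range(1,n+1):
                D.append([float(v) for v in np.round(R.T@(q+(t-q)*k/n-p)/1000,4)]);Z.append([0,0,round(-(w+(yw-w)*k/n-y),1)])
            q,w=t,yw
        print("delta_pos",D,"\nrot",Z)
        p,y=q,w
E
python3 - <<'E'
from h import *
plan([(443.3,-98.5,256,90,8)],[(443.3,-98.5,140,165,8)],[(443.3,-98.5,62,165,5)])
print(ray("scene",(210.4,346.2),20),ray("scene",(211.7,356.7),3),ray("scene",(170+133/2.4,160+503/2.4),3))
E
```

```text
at [ 196.5 -593.3  256.3] yaw 18.3
delta_pos [[0.0487, -0.049, 0.0], [0.0975, -0.098, 0.0001], [0.1462, -0.147, 0.0001], [0.1949, -0.1961, 0.0001], [0.2437, -0.2451, 0.0002], [0.2924, -0.2941, 0.0002], [0.3411, -0.3431, 0.0003], [0.3899, -0.3921, 0.0003]] 
rot [[0, 0, np.float64(-9.0)], [0, 0, np.float64(-17.9)], [0, 0, np.float64(-26.9)], [0, 0, np.float64(-35.8)], [0, 0, np.float64(-44.8)], [0, 0, np.float64(-53.8)], [0, 0, np.float64(-62.7)], [0, 0, np.float64(-71.7)]]
delta_pos [[0.0, 0.0, 0.0145], [0.0, 0.0, 0.029], [0.0, 0.0, 0.0435], [0.0, 0.0, 0.058], [0.0, 0.0, 0.0725], [0.0, 0.0, 0.087], [0.0, 0.0, 0.1015], [0.0, 0.0, 0.116]] 
rot [[0, 0, -9.4], [0, 0, -18.8], [0, 0, -28.1], [0, 0, -37.5], [0, 0, -46.9], [0, 0, -56.2], [0, 0, -65.6], [0, 0, -75.0]]
delta_pos [[0.0, 0.0, 0.0156], [0.0, 0.0, 0.0312], [0.0, 0.0, 0.0468], [0.0, 0.0, 0.0624], [0.0, 0.0, 0.078]] 
rot [[0, 0, -0.0], [0, 0, -0.0], [0, 0, -0.0], [0, 0, -0.0], [0, 0, -0.0]]
[581.1340081  391.66929499] [570.00156148 401.30801319] [525.31771798 404.22339902]
```

Emit:
carry_out --delta_pos '[[0.049, -0.049, 0], [0.098, -0.098, 0], [0.146, -0.147, 0], [0.195, -0.196, 0], [0.244, -0.245, 0], [0.292, -0.294, 0], [0.341, -0.343, 0], [0.39, -0.392, 0]]' --rot '[[0, 0, -9], [0, 0, -18], [0, 0, -27], [0, 0, -36], [0, 0, -45], [0, 0, -54], [0, 0, -63], [0, 0, -71.7]]' --claw 0.05 --grip_force 50

```text
clock: 2.1
eef_pos: [420.5, -144.1, 256.7]
tcp_rot: [3.14, 0.0, 1.576]
contact_force: [1.0, -0.7, 0.6]
opening: 0.583
grasp_force: 0.0
```

Emit:
carry_out --delta_pos '[[0, 0, 0.0145], [0, 0, 0.029], [0, 0, 0.0435], [0, 0, 0.058], [0, 0, 0.0725], [0, 0, 0.087], [0, 0, 0.1015], [0, 0, 0.116]]' --rot '[[0, 0, -9.4], [0, 0, -18.8], [0, 0, -28], [0, 0, -37.5], [0, 0, -47], [0, 0, -56], [0, 0, -65.5], [0, 0, -75]]'

```text
clock: 3.1
eef_pos: [419.9, -146.0, 140.0]
tcp_rot: [-3.142, 0.0, 2.886]
contact_force: [-1.2, -0.5, 0.9]
opening: 0.588
grasp_force: 0.0
```

Run:
```python
from h import *
plan([(443.3,-98.5,62,165,5)])
T=r.grab_frame("top");S=r.grab_frame("scene")
I=np.hstack([cv2.resize(T[220:340,310:430],(400,400)),cv2.resize(S[180:280,340:440],(400,400))]);cv2.imwrite("pics/a1.png",I)
```

```text
at [ 419.9 -146.   140. ] yaw 165.3
delta_pos [[-0.0021, 0.0104, 0.0156], [-0.0042, 0.0207, 0.0312], [-0.0064, 0.0311, 0.0468], [-0.0085, 0.0415, 0.0624], [-0.0106, 0.0519, 0.078]] 
rot [[0, 0, np.float64(0.1)], [0, 0, np.float64(0.1)], [0, 0, np.float64(0.2)], [0, 0, np.float64(0.3)], [0, 0, np.float64(0.3)]]
```

View pics/a1.png

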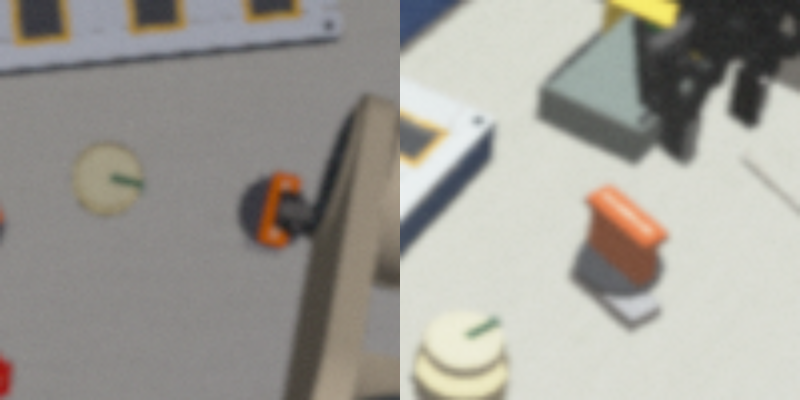

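The crops show the gripper still about 50 mm short of bolt 3, because the joint-speed cap cut the first move. The bolt is untouched at about (393,283) in the top view. I'll shift sideways, then descend.

Emit:
carry_out --delta_pos '[[-0.0035, 0.017, 0], [-0.007, 0.035, 0], [-0.0106, 0.052, 0], [-0.0106, 0.052, 0.02], [-0.0106, 0.052, 0.04], [-0.0106, 0.052, 0.06], [-0.0106, 0.052, 0.078], [-0.0106, 0.052, 0.078]]' --rot '[[0, 0, 0.3], [0, 0, 0.3], [0, 0, 0.3], [0, 0, 0.3], [0, 0, 0.3], [0, 0, 0.3], [0, 0, 0.3], [0, 0, 0.3]]'

```text
clock: 4.2
eef_pos: [442.9, -98.1, 61.7]
tcp_rot: [-3.142, -0.002, 2.873]
contact_force: [0.6, -0.7, 0.5]
opening: 0.588
grasp_force: 0.0
```

Emit:
carry_out --delta_pos '[[0, 0, 0], [0, 0, 0], [0, 0, 0], [0, 0, 0], [0, 0, 0], [0, 0, 0]]' --rot '[[0, 0, 0], [0, 0, 0], [0, 0, 0], [0, 0, 0], [0, 0, 0], [0, 0, 0]]' --claw 0.0 --grip_force 60

```text
clock: 4.95
eef_pos: [444.1, -98.6, 63.1]
tcp_rot: [3.142, 0.002, 2.875]
contact_force: [-1.3, 0.2, 7.0]
opening: 0.247
grasp_force: 58.8
```

Run:
```python
from h import *
plan([(443.3,-98.5,180,165,3),(600,-100.1,180,185,5)],[(632.1,-100.1,130,184.9,4),(632.1,-100.1,110,184.9,4)])
```

```text
at [444.1 -98.6  63.1] yaw 164.7
delta_pos [[0.0003, -0.0, -0.039], [0.0005, -0.0001, -0.0779], [0.0008, -0.0001, -0.1169], [-0.0295, 0.0079, -0.1169], [-0.0598, 0.0158, -0.1169], [-0.0901, 0.0238, -0.1169], [-0.1205, 0.0318, -0.1169], [-0.1508, 0.0397, -0.1169]] 
rot [[0, 0, np.float64(-0.1)], [0, 0, np.float64(-0.2)], [0, 0, np.float64(-0.3)], [0, 0, np.float64(-4.3)], [0, 0, np.float64(-8.3)], [0, 0, np.float64(-12.3)], [0, 0, np.float64(-16.3)], [0, 0, np.float64(-20.3)]]
delta_pos [[-0.008, -0.0007, 0.0125], [-0.016, -0.0014, 0.025], [-0.024, -0.0021, 0.0375], [-0.032, -0.0028, 0.05], [-0.032, -0.0028, 0.055], [-0.032, -0.0028, 0.06], [-0.032, -0.0028, 0.065], [-0.032, -0.0028, 0.07]] 
rot [[0, 0, 0.0], [0, 0, 0.1], [0, 0, 0.1], [0, 0, 0.1], [0, 0, 0.1], [0, 0, 0.1], [0, 0, 0.1], [0, 0, 0.1]]
```

Run:
```python
from h import *
S=r.grab_frame("scene");T=r.grab_frame("top")
I=np.hstack([cv2.resize(S[210:270,365:425],(400,400),interpolation=2),cv2.resize(T[253:313,363:423],(400,400),interpolation=2)]);cv2.imwrite("pics/a2.png",I)
```

```text
(no output)
```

View pics/a2.png

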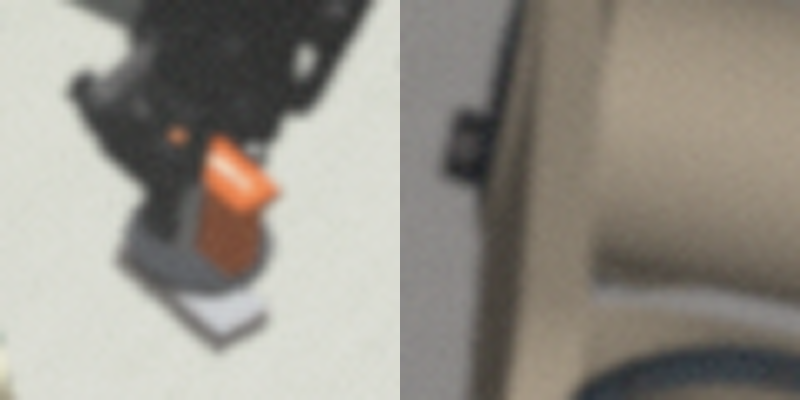

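The crop shows the bolt upright with a finger reaching nearly to the flange, but the 21 mm opening suggests the pads are holding the lip. I'll reopen, go about 3.5 mm lower and close again.

Emit:
carry_out --delta_pos '[[0, 0, 0], [0, 0, 0], [0, 0, 0], [0, 0, 0.002], [0, 0, 0.0035], [0, 0, 0.0035]]' --rot '[[0, 0, 0], [0, 0, 0], [0, 0, 0], [0, 0, 0], [0, 0, 0], [0, 0, 0]]' --claw 0.04

```text
clock: 5.8
eef_pos: [443.3, -98.4, 58.6]
tcp_rot: [-3.142, -0.0, 2.875]
contact_force: [-0.2, 0.3, -0.2]
opening: 0.47
grasp_force: 0.0
```

Emit:
carry_out --delta_pos '[[0, 0, 0], [0, 0, 0], [0, 0, 0], [0, 0, 0], [0, 0, 0], [0, 0, 0]]' --rot '[[0, 0, 0], [0, 0, 0], [0, 0, 0], [0, 0, 0], [0, 0, 0], [0, 0, 0]]' --claw 0.0

```text
clock: 6.55
eef_pos: [443.4, -98.4, 58.8]
tcp_rot: [-3.142, 0.0, 2.875]
contact_force: [-1.2, -0.6, 2.9]
opening: 0.242
grasp_force: 58.4
```

Emit:
carry_out --delta_pos '[[0, 0, -0.02], [0, 0, -0.04], [0, 0, -0.06], [0, 0, -0.08], [0, 0, -0.1], [0, 0, -0.12], [0, 0, -0.12], [0, 0, -0.12]]' --rot '[[0, 0, 0], [0, 0, 0], [0, 0, 0], [0, 0, 0], [0, 0, 0], [0, 0, 0], [0, 0, 0], [0, 0, 0]]'

```text
clock: 7.55
eef_pos: [442.9, -98.3, 178.0]
tcp_rot: [3.142, -0.001, 2.875]
contact_force: [0.4, -0.2, -2.5]
opening: 0.245
grasp_force: 58.9
```

Run:
```python
from h import *
S=r.grab_frame("scene")
cv2.imwrite("pics/a3.png",cv2.resize(S[150:260,345:455],(500,500),interpolation=2))
plan([(632.1,-100.1,180,184.9,8)],[(632.1,-100.1,115,184.9,8)])
```

```text
at [442.8 -98.3 177.8] yaw 164.7
delta_pos [[-0.0229, 0.006, -0.0003], [-0.0458, 0.012, -0.0005], [-0.0687, 0.018, -0.0008], [-0.0916, 0.0241, -0.0011], [-0.1144, 0.0301, -0.0014], [-0.1373, 0.0361, -0.0016], [-0.1602, 0.0421, -0.0019], [-0.1831, 0.0481, -0.0022]] 
rot [[0, 0, np.float64(-2.5)], [0, 0, np.float64(-5.0)], [0, 0, np.float64(-7.6)], [0, 0, np.float64(-10.1)], [0, 0, np.float64(-12.6)], [0, 0, np.float64(-15.1)], [0, 0, np.float64(-17.7)], [0, 0, np.float64(-20.2)]]
delta_pos [[0.0, 0.0, 0.0081], [0.0, 0.0, 0.0162], [0.0, 0.0, 0.0244], [0.0, 0.0, 0.0325], [0.0, 0.0, 0.0406], [0.0, 0.0, 0.0488], [0.0, 0.0, 0.0569], [0.0, 0.0, 0.065]] 
rot [[0, 0, -0.0], [0, 0, -0.0], [0, 0, -0.0], [0, 0, -0.0], [0, 0, -0.0], [0, 0, -0.0], [0, 0, -0.0], [0, 0, -0.0]]
```

View pics/a3.png

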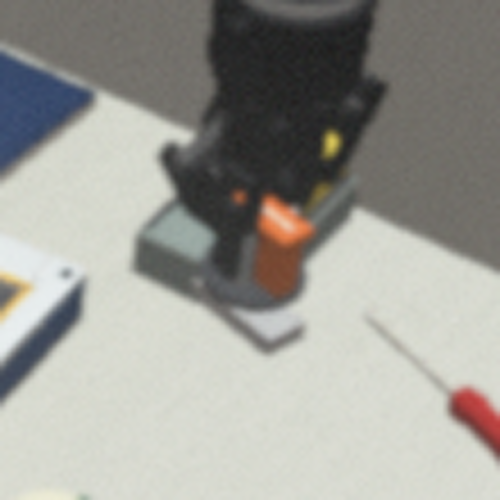

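The bolt is held upright at 178 mm. The near head corners show at crop (268,352) and (303,325). I'll compare them with a model to get the offset along the bolt while I carry it over.

Emit:
carry_out --delta_pos '[[-0.023, 0.006, 0], [-0.046, 0.012, 0], [-0.069, 0.018, 0], [-0.092, 0.024, 0], [-0.1145, 0.03, 0], [-0.137, 0.036, 0], [-0.16, 0.042, 0], [-0.183, 0.048, 0]]' --rot '[[0, 0, -2.5], [0, 0, -5], [0, 0, -7.6], [0, 0, -10], [0, 0, -12.6], [0, 0, -15], [0, 0, -17.7], [0, 0, -20.2]]'

```text
clock: 8.6
eef_pos: [632.7, -100.2, 177.1]
tcp_rot: [3.141, -0.002, -3.054]
contact_force: [1.7, 0.2, -1.8]
opening: 0.249
grasp_force: 58.8
```

Run:
```python
from h import *
np.set_printoptions(precision=1,suppress=True)
a=np.radians(164.7);ux=np.array([np.cos(a),np.sin(a)]);uy=np.array([-ux[1],ux[0]])
for e in(-30,30):
  for w in(-13,13):
    p=np.r_[np.array([442.8,-98.3])+ux*e+uy*w,119.];q=proj("scene",p);print(e,w,q,"crop",(q-[345,150])*500/110)
S=r.grab_frame("scene");cv2.imwrite("pics/a4.png",cv2.resize(S[150:250,270:400],(780,600),interpolation=2))
plan([(632.1,-100.1,115,184.9,8)])
```

```text
-30 -13 [385.7 214.4] crop [184.8 292.6]
-30 13 [393.7 210.3] crop [221.4 274.3]
30 -13 [402.6 228.1] crop [261.8 355.1]
30 13 [410.7 223.8] crop [298.7 335.6]
at [ 635.7 -100.3  177.4] yaw -174.9
delta_pos [[0.0005, 0.0001, 0.0078], [0.0009, 0.0001, 0.0156], [0.0014, 0.0002, 0.0234], [0.0018, 0.0003, 0.0312], [0.0023, 0.0004, 0.039], [0.0027, 0.0004, 0.0468], [0.0032, 0.0005, 0.0546], [0.0036, 0.0006, 0.0624]] 
rot [[0, 0, np.float64(-45.0)], [0, 0, np.float64(-89.9)], [0, 0, np.float64(-134.9)], [0, 0, np.float64(-179.9)], [0, 0, np.float64(-224.9)], [0, 0, np.float64(-269.8)], [0, 0, np.float64(-314.8)], [0, 0, np.float64(-359.8)]]
```

View pics/a4.png

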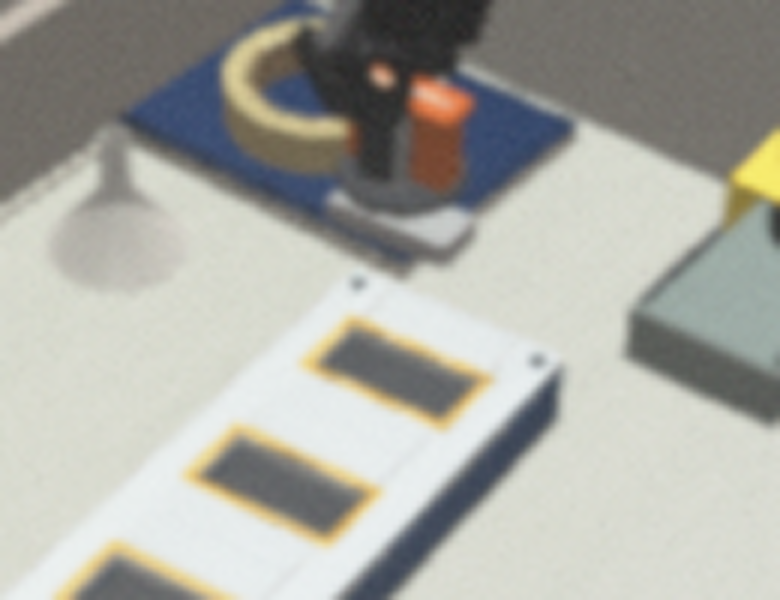

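The head's lower corners in this crop are at (330,213), (437,258) and (472,232), above slot 1 (centre about (398,372)).

Run:
```python
from h import *
np.set_printoptions(precision=1,suppress=True)
f=lambda u,v:ray("scene",(270+u/6,150+v/6),118)
A,B,C=f(330,213),f(437,258),f(472,232)
print(A,B,C,np.linalg.norm(A-B),np.linalg.norm(B-C),"centre",(A+C)/2,"ang",np.degrees(np.arctan2(*(A-B)[::-1])))
f=lambda u,v:ray("scene",(270+u/6,150+v/6),40)
q=[f(352,318),f(305,364),f(443,425),f(492,379)];print(q,"outline c",np.mean(q,0))
plan([(635.7,-100.3,120,-175.1,8)])
```

```text
[659.5 -89.8] [605.4 -94.5] [ 604.5 -118.3] 54.30954481805134 23.76153774639138 centre [ 632.  -104.1] ang 4.9490722849343864
[array([ 665.3, -115.4]), array([661.6, -76.8]), array([589.5, -83.4]), array([ 591.2, -121.8])] outline c [626.9 -99.3]
at [ 635.7 -100.3  177.4] yaw -174.9
delta_pos [[0.0, 0.0, 0.0072], [0.0, 0.0, 0.0144], [0.0, 0.0, 0.0215], [0.0, 0.0, 0.0287], [0.0, 0.0, 0.0359], [0.0, 0.0, 0.0431], [0.0, 0.0, 0.0502], [0.0, 0.0, 0.0574]] 
rot [[0, 0, np.float64(0.0)], [0, 0, np.float64(0.1)], [0, 0, np.float64(0.1)], [0, 0, np.float64(0.1)], [0, 0, np.float64(0.1)], [0, 0, np.float64(0.2)], [0, 0, np.float64(0.2)], [0, 0, np.float64(0.2)]]
```

Emit:
carry_out --delta_pos '[[0.0035, 0.002, 0.015], [0.0035, 0.002, 0.03], [0.0035, 0.002, 0.045], [0.0035, 0.002, 0.06], [0.0035, 0.002, 0.07], [0.0035, 0.002, 0.075], [0.0035, 0.002, 0.075], [0.0035, 0.002, 0.075]]' --rot '[[0, 0, 0], [0, 0, 0], [0, 0, 0], [0, 0, 0], [0, 0, 0], [0, 0, 0], [0, 0, 0], [0, 0, 0]]'

```text
clock: 9.65
eef_pos: [629.3, -98.7, 104.3]
tcp_rot: [-3.141, 0.001, -3.056]
contact_force: [-0.7, -0.7, -1.3]
opening: 0.247
grasp_force: 46.9
```

Emit:
carry_out --delta_pos '[[0, 0, 0.003], [0, 0, 0.006], [0, 0, 0.008], [0, 0, 0.008]]' --rot '[[0, 0, 0], [0, 0, 0], [0, 0, 0], [0, 0, 0]]'

```text
clock: 10.15
eef_pos: [628.8, -98.6, 95.5]
tcp_rot: [3.142, -0.0, -3.056]
contact_force: [0.0, -0.1, -2.6]
opening: 0.242
grasp_force: 58.5
```

Emit:
carry_out --delta_pos '[[0, 0, 0.004], [0, 0, 0.008], [0, 0, 0.012], [0, 0, 0.016], [0, 0, 0.019], [0, 0, 0.022], [0, 0, 0.022], [0, 0, 0.022]]' --rot '[[0, 0, 0], [0, 0, 0], [0, 0, 0], [0, 0, 0], [0, 0, 0], [0, 0, 0], [0, 0, 0], [0, 0, 0]]'

```text
clock: 11.15
eef_pos: [629.0, -98.7, 73.9]
tcp_rot: [-3.142, 0.0, -3.056]
contact_force: [0.2, 0.1, -2.0]
opening: 0.247
grasp_force: 58.6
```

Emit:
carry_out --delta_pos '[[0, 0, 0.001], [0, 0, 0.001], [0, 0, 0.001], [0, 0, 0.001], [0, 0, 0.001], [0, 0, 0.001], [0, 0, 0.001], [0, 0, 0.001]]' --rot '[[0, 0, 10], [0, 0, 20], [0, 0, 30], [0, 0, 40], [0, 0, 50], [0, 0, 60], [0, 0, 70], [0, 0, 80]]'

```text
clock: 12.15
eef_pos: [629.1, -98.7, 73.0]
tcp_rot: [3.141, 0.0, 1.826]
contact_force: [-0.7, -0.6, -1.3]
opening: 0.24
grasp_force: 58.6
```

Emit:
carry_out --delta_pos '[[0, 0, 0], [0, 0, 0.001], [0, 0, 0.002], [0, 0, 0.002]]' --rot '[[0, 0, 5], [0, 0, 10], [0, 0, 10], [0, 0, 10]]'

```text
clock: 12.65
eef_pos: [629.1, -98.7, 70.9]
tcp_rot: [3.141, 0.0, 1.659]
contact_force: [-0.0, 0.4, -1.4]
opening: 0.249
grasp_force: 58.6
```

Emit:
carry_out --delta_pos '[[0, 0, 0], [0, 0, 0], [0, 0, 0], [0, 0, 0], [0, 0, -0.02], [0, 0, -0.05], [0, 0, -0.09], [0, 0, -0.11]]' --rot '[[0, 0, 0], [0, 0, 0], [0, 0, 0], [0, 0, 0], [0, 0, 0], [0, 0, 0], [0, 0, 0], [0, 0, 0]]' --claw 0.05

```text
clock: 13.65
eef_pos: [630.1, -98.8, 184.3]
tcp_rot: [3.138, 0.001, 1.657]
contact_force: [0.5, -0.1, -1.0]
opening: 0.587
grasp_force: 0.0
```

Run:
```python
from h import *
plan([(437.7,137.3,180,116.3,8)],[(437.7,137.3,60,116.3,8)])
```

```text
at [630.1 -98.8 184.3] yaw 94.9
delta_pos [[0.0315, -0.0214, 0.0005], [0.063, -0.0429, 0.0011], [0.0944, -0.0643, 0.0016], [0.1259, -0.0857, 0.0021], [0.1574, -0.1072, 0.0027], [0.1889, -0.1286, 0.0032], [0.2203, -0.15, 0.0037], [0.2518, -0.1715, 0.0043]] 
rot [[0, 0, np.float64(-2.7)], [0, 0, np.float64(-5.3)], [0, 0, np.float64(-8.0)], [0, 0, np.float64(-10.7)], [0, 0, np.float64(-13.4)], [0, 0, np.float64(-16.0)], [0, 0, np.float64(-18.7)], [0, 0, np.float64(-21.4)]]
delta_pos [[0.0, 0.0, 0.015], [0.0, 0.0, 0.03], [0.0, 0.0, 0.045], [0.0, 0.0, 0.06], [0.0, 0.0, 0.075], [0.0, 0.0, 0.09], [0.0, 0.0, 0.105], [0.0, 0.0, 0.12]] 
rot [[0, 0, -0.0], [0, 0, -0.0], [0, 0, -0.0], [0, 0, -0.0], [0, 0, -0.0], [0, 0, -0.0], [0, 0, -0.0], [0, 0, -0.0]]
```

Emit:
carry_out --delta_pos '[[0.0315, -0.0215, 0], [0.063, -0.043, 0], [0.0945, -0.0645, 0], [0.126, -0.0855, 0], [0.1575, -0.107, 0], [0.189, -0.1285, 0], [0.2205, -0.15, 0], [0.252, -0.1715, 0.004]]' --rot '[[0, 0, -2.7], [0, 0, -5.3], [0, 0, -8], [0, 0, -10.7], [0, 0, -13.4], [0, 0, -16], [0, 0, -18.7], [0, 0, -21.4]]'

```text
clock: 14.65
eef_pos: [435.8, 138.6, 177.3]
tcp_rot: [3.141, 0.0, 2.032]
contact_force: [-0.1, 0.2, -0.7]
opening: 0.588
grasp_force: 0.0
```

Run:
```python
from h import *
np.set_printoptions(precision=1,suppress=True)
T=r.grab_frame("top")
for c,s,m in blobs(T,(5,120,90),(17,255,255)): print(c,s,*axis("top",m,68))
plan([(437.7,137.3,60,116.3,8)])
```

```text
[390.8 208.5] [381 203  21  12 190] [ 632.7 -100.2] 96.81209564094198 [25.3 52.7]
at [432.6 140.3 176.4] yaw 116.5
delta_pos [[-0.0006, 0.0004, 0.0145], [-0.0012, 0.0008, 0.0291], [-0.0019, 0.0012, 0.0436], [-0.0025, 0.0016, 0.0582], [-0.0031, 0.002, 0.0727], [-0.0037, 0.0024, 0.0873], [-0.0044, 0.0028, 0.1018], [-0.005, 0.0032, 0.1164]] 
rot [[0, 0, np.float64(0.0)], [0, 0, np.float64(0.1)], [0, 0, np.float64(0.1)], [0, 0, np.float64(0.1)], [0, 0, np.float64(0.1)], [0, 0, np.float64(0.2)], [0, 0, np.float64(0.2)], [0, 0, np.float64(0.2)]]
```

Emit:
carry_out --delta_pos '[[-0.005, 0.003, 0.018], [-0.005, 0.003, 0.036], [-0.005, 0.003, 0.055], [-0.005, 0.003, 0.075], [-0.005, 0.003, 0.095], [-0.005, 0.003, 0.11], [-0.005, 0.003, 0.1165], [-0.005, 0.003, 0.1165]]' --rot '[[0, 0, 0], [0, 0, 0], [0, 0, 0], [0, 0, 0], [0, 0, 0], [0, 0, 0], [0, 0, 0], [0, 0, 0]]'

```text
clock: 15.7
eef_pos: [441.3, 134.5, 60.2]
tcp_rot: [-3.141, -0.0, 2.03]
contact_force: [-0.3, 0.8, 0.3]
opening: 0.59
grasp_force: 0.0
```

Emit:
carry_out --delta_pos '[[0, 0, 0], [0, 0, 0], [0, 0, 0], [0, 0, 0], [0, 0, 0], [0, 0, 0]]' --rot '[[0, 0, 0], [0, 0, 0], [0, 0, 0], [0, 0, 0], [0, 0, 0], [0, 0, 0]]' --claw 0.0

```text
clock: 16.45
eef_pos: [441.7, 134.6, 60.9]
tcp_rot: [3.141, 0.0, 2.03]
contact_force: [-1.1, -0.5, 6.7]
opening: 0.248
grasp_force: 58.3
```

Emit:
carry_out --delta_pos '[[0, 0, -0.02], [0, 0, -0.04], [0, 0, -0.06], [0, 0, -0.08], [0, 0, -0.1], [0, 0, -0.12], [0, 0, -0.12], [0, 0, -0.12]]' --rot '[[0, 0, 0], [0, 0, 0], [0, 0, 0], [0, 0, 0], [0, 0, 0], [0, 0, 0], [0, 0, 0], [0, 0, 0]]'

```text
clock: 17.45
eef_pos: [441.0, 134.4, 179.7]
tcp_rot: [-3.141, -0.0, 2.03]
contact_force: [0.1, -0.2, -1.5]
opening: 0.248
grasp_force: 58.9
```

Run:
```python
from h import *
plan([(621.5,-9.2,180,184.9,8)])
S=r.grab_frame("scene")
cv2.imwrite("pics/a5.png",cv2.resize(S[230:330,290:390],(500,500),interpolation=2))
a=np.radians(116.3);ux=np.array([np.cos(a),np.sin(a)]);uy=np.array([-ux[1],ux[0]])
p=np.array(r.sense()["eef_pos"])
for e in(-30,30):
  for w in(-13,13):
    q=proj("scene",np.r_[p[:2]+ux*e+uy*w,p[2]-60]);print(e,w,"crop",(q-[290,230])*5)
```

```text
at [441.  134.4 179.7] yaw 116.3
delta_pos [[-0.0261, 0.0123, -0.0], [-0.0522, 0.0245, -0.0001], [-0.0783, 0.0368, -0.0001], [-0.1044, 0.0491, -0.0002], [-0.1305, 0.0613, -0.0002], [-0.1566, 0.0736, -0.0002], [-0.1827, 0.0859, -0.0003], [-0.2088, 0.0981, -0.0003]] 
rot [[0, 0, np.float64(-8.6)], [0, 0, np.float64(-17.1)], [0, 0, np.float64(-25.7)], [0, 0, np.float64(-34.3)], [0, 0, np.float64(-42.9)], [0, 0, np.float64(-51.4)], [0, 0, np.float64(-60.0)], [0, 0, np.float64(-68.6)]]
-30 -13 crop [233.15053022 171.60861382]
-30 13 crop [292.12407368 181.61958379]
30 -13 crop [205.14754693 273.99681702]
30 13 crop [266.4556066  284.81474188]
```

View pics/a5.png

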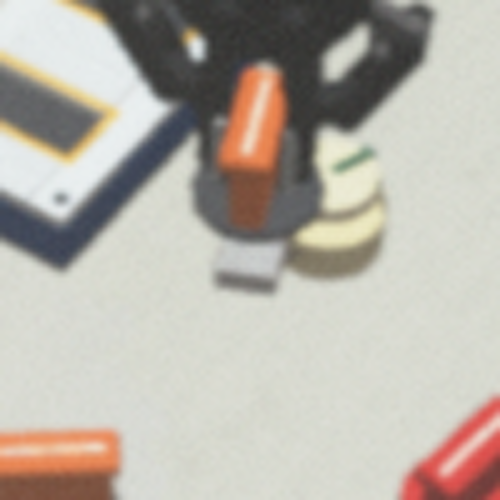

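Bolt 2 is held upright, sitting about 4.5 mm towards tool +x from the TCP: the near head corners are at crop (213,285) and (277,293), and the model puts them about 10 px higher. I'll allow for that at slot 2.

Emit:
carry_out --delta_pos '[[-0.026, 0.0125, 0], [-0.0525, 0.025, 0], [-0.079, 0.038, 0], [-0.105, 0.051, 0], [-0.131, 0.064, 0], [-0.158, 0.077, 0], [-0.184, 0.09, 0], [-0.2105, 0.1025, 0]]' --rot '[[0, 0, -8.6], [0, 0, -17], [0, 0, -25.7], [0, 0, -34.3], [0, 0, -43], [0, 0, -51.4], [0, 0, -60], [0, 0, -68.6]]'

```text
clock: 18.5
eef_pos: [626.7, -9.3, 178.7]
tcp_rot: [3.141, -0.002, -3.051]
contact_force: [-0.1, 0.8, 0.2]
opening: 0.244
grasp_force: 58.9
```

Emit:
carry_out --delta_pos '[[0, 0, 0.02], [0, 0, 0.04], [0, 0, 0.06], [0, 0, 0.065], [0, 0, 0.065], [0, 0, 0.065]]' --rot '[[0, 0, 0], [0, 0, 0], [0, 0, 0], [0, 0, 0], [0, 0, 0], [0, 0, 0]]'

```text
clock: 19.25
eef_pos: [627.1, -8.6, 116.0]
tcp_rot: [-3.141, 0.001, -3.056]
contact_force: [-0.8, 0.7, -0.7]
opening: 0.246
grasp_force: 58.9
```

Run:
```python
from h import *
S=r.grab_frame("scene")
cv2.imwrite("pics/a6.png",cv2.resize(S[170:270,265:365],(600,600),interpolation=2))
plan([(626,-8.7,92,-175.1,5)])
```

```text
at [627.1  -8.6 116.1] yaw -175.1
delta_pos [[0.0002, -0.0, 0.0048], [0.0004, -0.0, 0.0096], [0.0007, -0.0, 0.0145], [0.0009, -0.0, 0.0193], [0.0011, -0.0, 0.0241]] 
rot [[0, 0, np.float64(0.0)], [0, 0, np.float64(0.0)], [0, 0, np.float64(0.0)], [0, 0, np.float64(0.0)], [0, 0, np.float64(0.0)]]
```

View pics/a6.png

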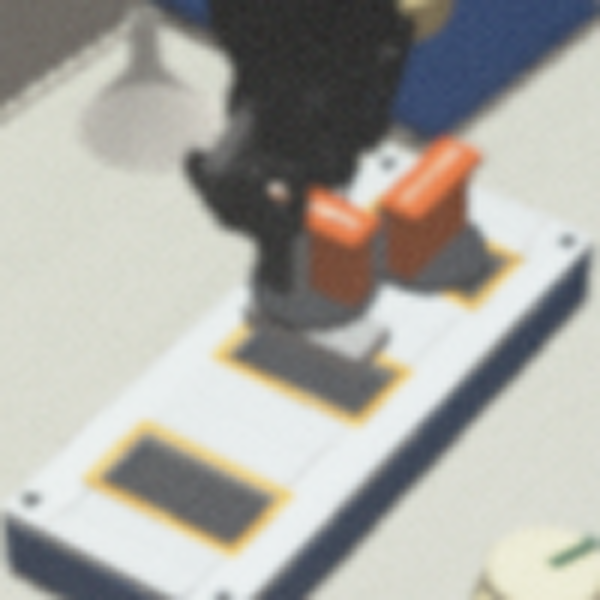

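Bolt 3 is seated and locked square to its slot. Bolt 2's head is just above slot 2, in line with it at about (315,335).

Emit:
carry_out --delta_pos '[[0.001, 0, 0.005], [0.001, 0, 0.01], [0.001, 0, 0.014], [0.001, 0, 0.018], [0.001, 0, 0.022], [0.001, 0, 0.022]]' --rot '[[0, 0, 0], [0, 0, 0], [0, 0, 0], [0, 0, 0], [0, 0, 0], [0, 0, 0]]'

```text
clock: 20.05
eef_pos: [625.3, -8.8, 92.8]
tcp_rot: [3.142, -0.001, -3.056]
contact_force: [0.1, 0.7, -0.8]
opening: 0.247
grasp_force: 58.9
```

Emit:
carry_out --delta_pos '[[0, 0, 0.004], [0, 0, 0.008], [0, 0, 0.012], [0, 0, 0.016], [0, 0, 0.018], [0, 0, 0.018]]' --rot '[[0, 0, 0], [0, 0, 0], [0, 0, 0], [0, 0, 0], [0, 0, 0], [0, 0, 0]]'

```text
clock: 20.8
eef_pos: [625.5, -8.8, 75.1]
tcp_rot: [3.142, -0.0, -3.056]
contact_force: [0.2, -0.3, -0.6]
opening: 0.247
grasp_force: 58.9
```

Emit:
carry_out --delta_pos '[[0.0001, -0.0008, 0.001], [0.0003, -0.0015, 0.001], [0.0006, -0.0022, 0.001], [0.001, -0.0029, 0.001], [0.0016, -0.0034, 0.001], [0.0022, -0.0039, 0.001], [0.003, -0.0042, 0.001], [0.0037, -0.0044, 0.001]]' --rot '[[0, 0, 10], [0, 0, 20], [0, 0, 30], [0, 0, 40], [0, 0, 50], [0, 0, 60], [0, 0, 70], [0, 0, 80]]'

```text
clock: 21.8
eef_pos: [622.4, -13.5, 74.5]
tcp_rot: [3.141, 0.0, 1.825]
contact_force: [0.2, -0.1, -2.0]
opening: 0.243
grasp_force: 58.9
```

Emit:
carry_out --delta_pos '[[0, 0, 0], [0, 0, 0.001], [0, 0, 0.0015], [0, 0, 0.0015]]' --rot '[[0, 0, 5], [0, 0, 10], [0, 0, 10], [0, 0, 10]]'

```text
clock: 22.3
eef_pos: [622.6, -13.6, 73.2]
tcp_rot: [3.141, 0.0, 1.659]
contact_force: [-0.9, -1.1, 2.5]
opening: 0.249
grasp_force: 59.1
```

Emit:
carry_out --delta_pos '[[0, 0, 0], [0, 0, 0], [0, 0, 0], [0, 0, 0], [0, 0, -0.02], [0, 0, -0.05], [0, 0, -0.09], [0, 0, -0.11]]' --rot '[[0, 0, 0], [0, 0, 0], [0, 0, 0], [0, 0, 0], [0, 0, 0], [0, 0, 0], [0, 0, 0], [0, 0, 0]]' --claw 0.05

```text
clock: 23.3
eef_pos: [623.5, -13.5, 186.7]
tcp_rot: [3.138, 0.0, 1.657]
contact_force: [0.9, -0.3, 0.5]
opening: 0.586
grasp_force: 0.0
```

Run:
```python
from h import *
plan([(455,249,183,41.6,8)])
```

```text
at [623.5 -13.5 186.7] yaw 94.9
delta_pos [[0.0345, -0.0182, 0.0005], [0.069, -0.0363, 0.0009], [0.1035, -0.0545, 0.0014], [0.138, -0.0727, 0.0018], [0.1725, -0.0908, 0.0023], [0.207, -0.109, 0.0028], [0.2415, -0.1272, 0.0032], [0.276, -0.1453, 0.0037]] 
rot [[0, 0, np.float64(6.7)], [0, 0, np.float64(13.3)], [0, 0, np.float64(20.0)], [0, 0, np.float64(26.7)], [0, 0, np.float64(33.3)], [0, 0, np.float64(40.0)], [0, 0, np.float64(46.7)], [0, 0, np.float64(53.3)]]
```

Emit:
carry_out --delta_pos '[[0.0345, -0.018, 0], [0.069, -0.0365, 0], [0.1035, -0.0545, 0], [0.138, -0.0725, 0], [0.1725, -0.091, 0], [0.207, -0.109, 0], [0.2415, -0.127, 0], [0.276, -0.1455, 0]]' --rot '[[0, 0, 6.7], [0, 0, 13.3], [0, 0, 20], [0, 0, 26.7], [0, 0, 33.3], [0, 0, 40], [0, 0, 46.7], [0, 0, 53.3]]'

```text
clock: 24.3
eef_pos: [453.2, 250.2, 184.3]
tcp_rot: [3.141, -0.002, 0.723]
contact_force: [0.3, 0.7, 0.4]
opening: 0.582
grasp_force: 0.0
```

Emit:
carry_out --delta_pos '[[0, 0, 0.02], [0, 0, 0.04], [0, 0, 0.06], [0, 0, 0.07], [0, 0, 0.07], [0, 0, 0.07]]' --rot '[[0, 0, 0], [0, 0, 0], [0, 0, 0], [0, 0, 0], [0, 0, 0], [0, 0, 0]]'

```text
clock: 25.05
eef_pos: [454.1, 249.2, 113.7]
tcp_rot: [3.141, -0.001, 0.726]
contact_force: [-0.8, 0.2, 0.4]
opening: 0.584
grasp_force: 0.0
```

Run:
```python
from h import *
plan([(455,249,60,41.6,1)])
```

```text
at [454.1 249.2 113.7] yaw 41.6
delta_pos [[0.0005, 0.0008, 0.0537]] 
rot [[0, 0, np.float64(0.0)]]
```

Emit:
carry_out --delta_pos '[[0.0005, 0, 0.015], [0.0005, 0, 0.03], [0.0005, 0, 0.045], [0.0005, 0, 0.0537], [0.0005, 0, 0.0537], [0.0005, 0, 0.0537]]' --rot '[[0, 0, 0], [0, 0, 0], [0, 0, 0], [0, 0, 0], [0, 0, 0], [0, 0, 0]]'

```text
clock: 25.8
eef_pos: [454.2, 249.5, 59.2]
tcp_rot: [3.142, -0.0, 0.726]
contact_force: [-0.6, -0.1, 0.4]
opening: 0.584
grasp_force: 0.0
```

Emit:
carry_out --delta_pos '[[0, 0, 0], [0, 0, 0], [0, 0, 0], [0, 0, 0], [0, 0, 0], [0, 0, 0]]' --rot '[[0, 0, 0], [0, 0, 0], [0, 0, 0], [0, 0, 0], [0, 0, 0], [0, 0, 0]]' --claw 0.0

```text
clock: 26.55
eef_pos: [454.3, 249.6, 59.6]
tcp_rot: [3.141, -0.001, 0.727]
contact_force: [-0.9, -1.2, 5.6]
opening: 0.245
grasp_force: 58.4
```

Emit:
carry_out --delta_pos '[[0, 0, -0.02], [0, 0, -0.04], [0, 0, -0.06], [0, 0, -0.08], [0, 0, -0.1], [0, 0, -0.12], [0, 0, -0.12], [0, 0, -0.12]]' --rot '[[0, 0, 0], [0, 0, 0], [0, 0, 0], [0, 0, 0], [0, 0, 0], [0, 0, 0], [0, 0, 0], [0, 0, 0]]'

```text
clock: 27.55
eef_pos: [453.5, 249.1, 178.3]
tcp_rot: [-3.141, 0.001, 0.726]
contact_force: [0.1, 0.2, -2.6]
opening: 0.243
grasp_force: 58.9
```

Run:
```python
from h import *
S=r.grab_frame("scene")
cv2.imwrite("pics/a7.png",cv2.resize(S[240:340,250:350],(500,500),interpolation=2))
a=np.radians(41.6);ux=np.array([np.cos(a),np.sin(a)]);uy=np.array([-ux[1],ux[0]])
p=np.array(r.sense()["eef_pos"])
for e in(-30,30):
  for w in(-13,13):
    q=proj("scene",np.r_[p[:2]+ux*e+uy*w,p[2]-60]);print(e,w,"crop",(q-[250,240])*5)
plan([(614.9,81.7,180,4.9,8)])
```

```text
-30 -13 crop [324.68228519 301.66040339]
-30 13 crop [327.26110598 352.83802898]
30 -13 crop [176.37739334 306.1245222 ]
30 13 crop [176.11870444 357.51602923]
at [453.4 249.1 178.1] yaw 41.6
delta_pos [[0.0012, 0.029, -0.0002], [0.0024, 0.0581, -0.0005], [0.0036, 0.0871, -0.0007], [0.0048, 0.1162, -0.001], [0.006, 0.1452, -0.0012], [0.0072, 0.1743, -0.0014], [0.0084, 0.2033, -0.0017], [0.0096, 0.2324, -0.0019]] 
rot [[0, 0, np.float64(4.6)], [0, 0, np.float64(9.2)], [0, 0, np.float64(13.8)], [0, 0, np.float64(18.4)], [0, 0, np.float64(23.0)], [0, 0, np.float64(27.5)], [0, 0, np.float64(32.1)], [0, 0, np.float64(36.7)]]
```

View pics/a7.png

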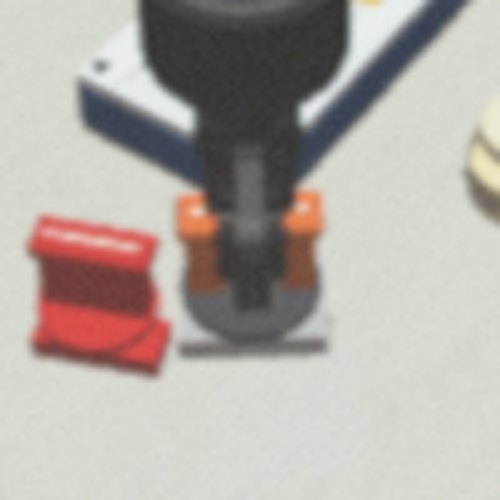

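Bolt 1 is held and centred: its head edges are at 180 and 328, against 176 and 327 in the model.

Emit:
carry_out --delta_pos '[[0.001, 0.029, 0], [0.0025, 0.058, 0], [0.0035, 0.087, 0], [0.005, 0.116, 0], [0.006, 0.145, 0], [0.007, 0.1745, 0], [0.0085, 0.2035, 0], [0.0095, 0.2325, 0]]' --rot '[[0, 0, 4.6], [0, 0, 9.2], [0, 0, 13.8], [0, 0, 18.4], [0, 0, 23], [0, 0, 27.5], [0, 0, 32], [0, 0, 36.7]]'

```text
clock: 28.6
eef_pos: [615.5, 81.0, 177.7]
tcp_rot: [3.142, 0.002, 0.083]
contact_force: [0.9, -0.5, -2.1]
opening: 0.246
grasp_force: 59.1
```

Emit:
carry_out --delta_pos '[[0, 0, 0.02], [0, 0, 0.04], [0, 0, 0.06], [0, 0, 0.065], [0, 0, 0.065], [0, 0, 0.065]]' --rot '[[0, 0, 0], [0, 0, 0], [0, 0, 0], [0, 0, 0], [0, 0, 0], [0, 0, 0]]'

```text
clock: 29.35
eef_pos: [616.1, 82.1, 114.8]
tcp_rot: [-3.142, -0.001, 0.086]
contact_force: [1.5, -0.6, -2.4]
opening: 0.248
grasp_force: 59.1
```

Run:
```python
from h import *
plan([(614.9,81.7,91,4.9,1)])
```

```text
at [616.1  82.1 114.8] yaw 4.9
delta_pos [[-0.0012, 0.0003, 0.0238]] 
rot [[0, 0, np.float64(0.0)]]
```

Emit:
carry_out --delta_pos '[[-0.001, 0, 0.005], [-0.001, 0, 0.01], [-0.001, 0, 0.014], [-0.001, 0, 0.018], [-0.001, 0, 0.023], [-0.001, 0, 0.023]]' --rot '[[0, 0, 0], [0, 0, 0], [0, 0, 0], [0, 0, 0], [0, 0, 0], [0, 0, 0]]'

```text
clock: 30.1
eef_pos: [614.2, 81.7, 90.5]
tcp_rot: [3.142, 0.001, 0.086]
contact_force: [0.2, 0.0, -1.6]
opening: 0.243
grasp_force: 59.1
```

Emit:
carry_out --delta_pos '[[0, 0, 0.004], [0, 0, 0.008], [0, 0, 0.012], [0, 0, 0.0155], [0, 0, 0.0165], [0, 0, 0.0165]]' --rot '[[0, 0, 0], [0, 0, 0], [0, 0, 0], [0, 0, 0], [0, 0, 0], [0, 0, 0]]'

```text
clock: 30.85
eef_pos: [614.5, 81.8, 74.5]
tcp_rot: [3.142, 0.0, 0.086]
contact_force: [0.4, -0.1, -1.3]
opening: 0.24
grasp_force: 59.1
```

Emit:
carry_out --delta_pos '[[0, 0, 0.0005], [0, 0, 0.0005], [0, 0, 0.0005], [0, 0, 0.0005], [0, 0, 0.0005], [0, 0, 0.0005], [0, 0, 0.0005], [0, 0, 0.0005]]' --rot '[[0, 0, -10], [0, 0, -20], [0, 0, -30], [0, 0, -40], [0, 0, -50], [0, 0, -60], [0, 0, -70], [0, 0, -80]]'

```text
clock: 31.85
eef_pos: [614.7, 81.8, 74.3]
tcp_rot: [3.141, -0.0, 1.488]
contact_force: [-0.1, -0.1, -1.1]
opening: 0.247
grasp_force: 59.1
```

Emit:
carry_out --delta_pos '[[0, 0, 0], [0, 0, 0.001], [0, 0, 0.0015], [0, 0, 0.0015]]' --rot '[[0, 0, -5], [0, 0, -10], [0, 0, -10], [0, 0, -10]]'

```text
clock: 32.35
eef_pos: [614.6, 81.8, 72.7]
tcp_rot: [3.141, 0.0, 1.655]
contact_force: [-0.4, -0.4, -1.9]
opening: 0.243
grasp_force: 59.1
```

Emit:
carry_out --delta_pos '[[0, 0, 0.001], [0, 0, 0.001]]' --rot '[[0, 0, 0], [0, 0, 0]]'

```text
clock: 32.6
eef_pos: [614.6, 81.8, 71.6]
tcp_rot: [3.141, 0.0, 1.656]
contact_force: [1.1, 0.2, -0.3]
opening: 0.246
grasp_force: 59.2
```

Emit:
carry_out --delta_pos '[[0, 0, 0], [0, 0, 0], [0, 0, 0], [0, 0, 0], [0, 0, -0.02], [0, 0, -0.05], [0, 0, -0.09], [0, 0, -0.11]]' --rot '[[0, 0, 0], [0, 0, 0], [0, 0, 0], [0, 0, 0], [0, 0, 0], [0, 0, 0], [0, 0, 0], [0, 0, 0]]' --claw 0.05

```text
clock: 33.6
eef_pos: [615.7, 81.9, 185.5]
tcp_rot: [3.138, -0.0, 1.657]
contact_force: [0.6, -0.5, -0.4]
opening: 0.583
grasp_force: 0.0
```

Run:
```python
from h import *
np.set_printoptions(precision=1,suppress=True)
plan([(614,180,200,94.9,3)])
T=r.grab_frame("top");S=r.grab_frame("scene")
cv2.imwrite("pics/a8.png",np.hstack([cv2.resize(T[180:310,260:420],(400,325),interpolation=2),cv2.resize(S[180:300,260:410],(400,325),interpolation=2)]))
for c,s,m in blobs(T,(18,20,110),(40,110,255),60,(250,240,420,340)): print("cap",c,s,ray("top",c,47))
for c,s,m in blobs(T,(36,40,30),(85,255,255),4): print("green",c,s,ray("top",c,47))
for c,s,m in blobs(S,(36,40,30),(85,255,255),4): print("sgreen",c,s,ray("scene",c,47))
print([(np.round(d["p"],2),np.round(ray("scene",((d["box"][0]+d["box"][2])/2,(d["box"][1]+d["box"][3])/2),22))) for d in r.recognise("jar","scene")])
```

```text
at [615.7  81.9 185.5] yaw 94.9
delta_pos [[0.0326, 0.0022, -0.0048], [0.0652, 0.0045, -0.0097], [0.0978, 0.0067, -0.0145]] 
rot [[0, 0, np.float64(0.0)], [0, 0, np.float64(0.0)], [0, 0, np.float64(0.0)]]
cap [291.4 252.9] [283 240  25  37 252] [526.4 155.8]
cap [339.  295.5] [ 299  240   88  100 4387] [415.3  36.1]
green [191.1 225.1] [190 224   3   3   8] [603.9 415.7]
green [187.  316.2] [185 315   6   4  17] [369.9 422.8]
sgreen [403.8 187.1] [401 186   7   3  11] [ 540.5 -298.5]
sgreen [358.8 262. ] [357 261   5   3   6] [469.   18.1]
sgreen [192.9 338.7] [192 337   3   4   9] [606.  411.9]
sgreen [272.8 421.6] [270 418   7   8  28] [357.8 438.6]
[(np.float64(0.65), array([471.,  30.])), (np.float64(0.41), array([642.,  50.]))]
```

View pics/a8.png

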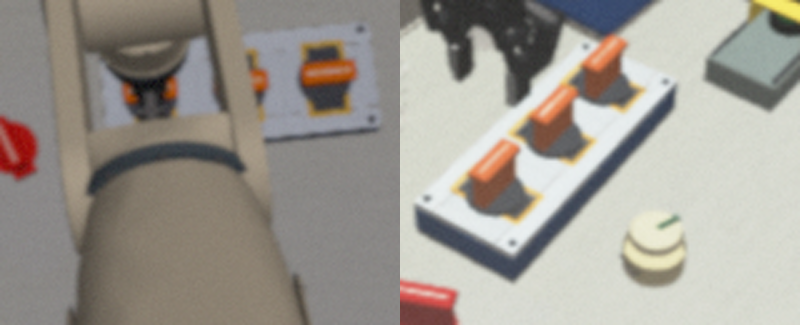

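All three bolts sit locked crosswise in their slots, and the jar is upright at scene crop (655,245), close to its first position. Next I'll take the jar.

Run:
```python
from h import *
plan([(471.7,30.5,150,81,5)])
```

```text
at [615.4  81.9 183.7] yaw 94.9
delta_pos [[-0.0078, -0.0295, 0.0067], [-0.0156, -0.059, 0.0135], [-0.0233, -0.0886, 0.0202], [-0.0311, -0.1181, 0.0269], [-0.0389, -0.1476, 0.0337]] 
rot [[0, 0, np.float64(2.8)], [0, 0, np.float64(5.6)], [0, 0, np.float64(8.4)], [0, 0, np.float64(11.1)], [0, 0, np.float64(13.9)]]
```

Emit:
carry_out --delta_pos '[[-0.008, -0.0295, 0.003], [-0.0155, -0.059, 0.006], [-0.0235, -0.0885, 0.01], [-0.031, -0.118, 0.02], [-0.039, -0.1475, 0.0335], [-0.039, -0.1475, 0.0335], [-0.039, -0.1475, 0.0335], [-0.039, -0.1475, 0.0335]]' --rot '[[0, 0, 2.8], [0, 0, 5.6], [0, 0, 8.4], [0, 0, 11], [0, 0, 13.9], [0, 0, 13.9], [0, 0, 13.9], [0, 0, 13.9]]' --claw 0.083

```text
clock: 34.75
eef_pos: [472.1, 30.5, 148.4]
tcp_rot: [3.141, -0.0, 1.415]
contact_force: [0.0, -0.1, 0.6]
opening: 0.971
grasp_force: 0.0
```

Run:
```python
from h import *
plan([(471.7,30.5,30,81,1)])
r.grab_frame("scene")
print([(np.round(d["p"],2),np.round(ray("scene",((d["box"][0]+d["box"][2])/2,(d["box"][1]+d["box"][3])/2),22))) for d in r.recognise("jar","scene")])
```

```text
at [472.1  30.5 148.4] yaw 81.1
delta_pos [[-0.0001, -0.0004, 0.1184]] 
rot [[0, 0, np.float64(0.1)]]
[(np.float64(0.89), array([469.,  36.]))]
```

Emit:
carry_out --delta_pos '[[0, 0, 0.02], [0, 0, 0.04], [0, 0, 0.06], [0, 0, 0.08], [0, 0, 0.1], [0, 0, 0.115], [0, 0, 0.118], [0, 0, 0.118]]' --rot '[[0, 0, 0], [0, 0, 0], [0, 0, 0], [0, 0, 0], [0, 0, 0], [0, 0, 0], [0, 0, 0], [0, 0, 0]]'

```text
clock: 35.85
eef_pos: [471.1, 30.3, 30.2]
tcp_rot: [-3.142, -0.0, 1.414]
contact_force: [-0.2, 0.0, 0.1]
opening: 0.975
grasp_force: 0.0
```

Emit:
carry_out --delta_pos '[[0, 0, 0], [0, 0, 0], [0, 0, 0], [0, 0, 0], [0, 0, 0], [0, 0, 0]]' --rot '[[0, 0, 0], [0, 0, 0], [0, 0, 0], [0, 0, 0], [0, 0, 0], [0, 0, 0]]' --claw 0.02 --grip_force 40

```text
clock: 36.6
eef_pos: [471.5, 30.3, 31.0]
tcp_rot: [3.14, -0.0, 1.414]
contact_force: [-0.2, 1.1, 7.5]
opening: 0.638
grasp_force: 41.2
```

Emit:
carry_out --delta_pos '[[0, 0, -0.015], [0, 0, -0.03], [0, 0, -0.05], [0, 0, -0.07], [0, 0, -0.09], [0, 0, -0.11], [0, 0, -0.11], [0, 0, -0.11]]' --rot '[[0, 0, 0], [0, 0, 0], [0, 0, 0], [0, 0, 0], [0, 0, 0], [0, 0, 0], [0, 0, 0], [0, 0, 0]]'

```text
clock: 37.6
eef_pos: [470.7, 30.3, 140.1]
tcp_rot: [3.141, -0.0, 1.414]
contact_force: [-0.1, -0.2, -2.0]
opening: 0.638
grasp_force: 43.3
```

Run:
```python
from h import *
S=r.grab_frame("scene");cv2.imwrite("pics/a9.png",cv2.resize(S[180:300,300:420],(480,480),interpolation=2))
plan([(460,220,145,125,8)],[(528.5,402.5,145,170.5,8)])
```

```text
at [470.4  30.3 139.7] yaw 81.0
delta_pos [[0.0232, -0.005, -0.0007], [0.0464, -0.01, -0.0013], [0.0697, -0.015, -0.002], [0.0929, -0.0199, -0.0027], [0.1161, -0.0249, -0.0033], [0.1393, -0.0299, -0.004], [0.1626, -0.0349, -0.0047], [0.1858, -0.0399, -0.0053]] 
rot [[0, 0, np.float64(-5.5)], [0, 0, np.float64(-11.0)], [0, 0, np.float64(-16.5)], [0, 0, np.float64(-22.0)], [0, 0, np.float64(-27.5)], [0, 0, np.float64(-33.0)], [0, 0, np.float64(-38.5)], [0, 0, np.float64(-44.0)]]
delta_pos [[0.0138, 0.0201, 0.0], [0.0276, 0.0402, 0.0], [0.0413, 0.0603, 0.0], [0.0551, 0.0804, 0.0], [0.0689, 0.1005, 0.0], [0.0827, 0.1206, 0.0], [0.0964, 0.1407, 0.0], [0.1102, 0.1608, 0.0]] 
rot [[0, 0, -5.7], [0, 0, -11.4], [0, 0, -17.1], [0, 0, -22.8], [0, 0, -28.4], [0, 0, -34.1], [0, 0, -39.8], [0, 0, -45.5]]
```

View pics/a9.png

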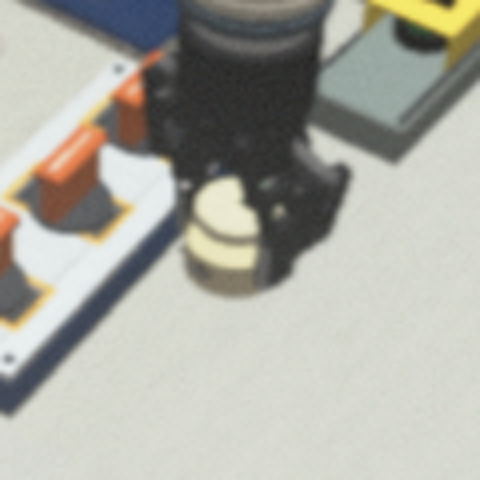

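The jar is held upright, with no bolt disturbed.

Emit:
carry_out --delta_pos '[[0.023, -0.005, 0], [0.0465, -0.01, -0.001], [0.07, -0.015, -0.002], [0.093, -0.02, -0.003], [0.116, -0.025, -0.004], [0.139, -0.03, -0.005], [0.1625, -0.035, -0.005], [0.186, -0.04, -0.005]]' --rot '[[0, 0, -5.5], [0, 0, -11], [0, 0, -16.5], [0, 0, -22], [0, 0, -27.5], [0, 0, -33], [0, 0, -38.5], [0, 0, -44]]'

```text
clock: 38.65
eef_pos: [459.8, 220.8, 144.1]
tcp_rot: [-3.14, -0.0, 2.185]
contact_force: [-0.1, -0.6, -1.7]
opening: 0.635
grasp_force: 43.2
```

Emit:
carry_out --delta_pos '[[0.014, 0.02, 0], [0.0275, 0.04, 0], [0.0415, 0.06, 0], [0.055, 0.0805, 0], [0.069, 0.1005, 0], [0.0825, 0.1205, 0], [0.0965, 0.1405, 0], [0.11, 0.161, 0]]' --rot '[[0, 0, -5.7], [0, 0, -11.4], [0, 0, -17], [0, 0, -22.8], [0, 0, -28.4], [0, 0, -34], [0, 0, -39.8], [0, 0, -45.5]]'

```text
clock: 39.65
eef_pos: [528.8, 403.0, 143.6]
tcp_rot: [-3.14, -0.002, 2.98]
contact_force: [-0.9, 0.4, -2.1]
opening: 0.64
grasp_force: 43.2
```

Emit:
carry_out --delta_pos '[[0, 0, 0.02], [0, 0, 0.04], [0, 0, 0.05], [0, 0, 0.05], [0, 0, 0.05]]' --rot '[[0, 0, 0], [0, 0, 0], [0, 0, 0], [0, 0, 0], [0, 0, 0]]'

```text
clock: 40.28
eef_pos: [529.4, 402.7, 95.5]
tcp_rot: [3.141, 0.0, 2.976]
contact_force: [0.2, 0.7, -0.6]
opening: 0.638
grasp_force: 43.2
```

Run:
```python
from h import *
plan([(528.5,402.5,36,170.5,1)])
S=r.grab_frame("scene")
for c,s,m in blobs(S,(36,40,30),(85,255,255),3): print("sgreen",c,s,ray("scene",c,80))
```

```text
at [529.4 402.7  95.5] yaw 170.5
delta_pos [[0.0009, -0.0003, 0.0595]] 
rot [[0, 0, np.float64(-0.0)]]
sgreen [403.81818182 187.09090909] [401 186   7   3  11] [ 521.12068982 -259.42135425]
sgreen [216.08333333 334.58333333] [215 333   4   4  12] [555.98061881 387.84773917]
sgreen [193.5 338.5] [193 338   2   2   4] [583.50631344 422.42146142]
sgreen [272.76923077 421.65384615] [270 418   7   8  26] [345.50625295 449.08304274]
```

Emit:
carry_out --delta_pos '[[0, 0, 0.015], [0, 0, 0.03], [0, 0, 0.045], [0, 0, 0.052], [0, 0, 0.057], [0, 0, 0.0595], [0, 0, 0.0605], [0, 0, 0.0605]]' --rot '[[0, 0, 0], [0, 0, 0], [0, 0, 0], [0, 0, 0], [0, 0, 0], [0, 0, 0], [0, 0, 0], [0, 0, 0]]'

```text
clock: 41.32
eef_pos: [529.3, 402.8, 34.9]
tcp_rot: [3.141, 0.0, 2.976]
contact_force: [0.3, 0.6, -0.9]
opening: 0.638
grasp_force: 43.2
```

Emit:
carry_out --delta_pos '[[0, 0, 0.001], [0, 0, 0.0015], [0, 0, 0.0015]]' --rot '[[0, 0, 0], [0, 0, 0], [0, 0, 0]]'

```text
clock: 41.7
eef_pos: [529.4, 402.9, 34.0]
tcp_rot: [3.141, 0.0, 2.976]
contact_force: [-1.1, -0.7, 6.3]
opening: 0.635
grasp_force: 43.9
```

Emit:
carry_out --delta_pos '[[0, 0, 0], [0, 0, 0], [0, 0, 0], [0, 0, 0], [0, 0, 0], [0, 0, -0.01], [0, 0, -0.03], [0, 0, -0.06]]' --rot '[[0, 0, 0], [0, 0, 0], [0, 0, 0], [0, 0, 0], [0, 0, 0], [0, 0, 0], [0, 0, 0], [0, 0, 0]]' --claw 0.08

```text
clock: 42.7
eef_pos: [529.0, 402.6, 94.4]
tcp_rot: [-3.141, -0.0, 2.976]
contact_force: [0.2, 0.4, -0.5]
opening: 0.935
grasp_force: 0.0
```

Emit:
carry_out --delta_pos '[[0, 0, -0.04], [0, 0, -0.08], [0, 0, -0.12], [0, 0, -0.13], [0.03, 0, -0.13], [0.06, 0, -0.13], [0.09, 0, -0.13], [0.11, 0, -0.13]]' --rot '[[0, 0, 0], [0, 0, 0], [0, 0, 0], [0, 0, 0], [0, 0, 0], [0, 0, 0], [0, 0, 0], [0, 0, 0]]'

```text
clock: 43.7
eef_pos: [419.2, 420.7, 223.2]
tcp_rot: [-3.141, -0.0, 2.977]
contact_force: [0.3, -0.4, -0.2]
opening: 0.937
grasp_force: 0.0
```

```bash
cat > m.py <<'E'
from h import *
np.set_printoptions(precision=1,suppress=True)
T=r.grab_frame("top");S=r.grab_frame("scene")
print([(np.round(d["p"],2),np.round(ray("scene",((d["box"][0]+d["box"][2])/2,(d["box"][1]+d["box"][3])/2),22))) for d in r.recognise("jar","scene")])
for n,I in(("top",T),("scene",S)):
    for c,s,m in blobs(I,(36,40,30),(85,255,255),3): print(n,"green",c,s,ray(n,c,50))
    for c,s,m in blobs(I,(5,120,90),(17,255,255)): print(n,"bolt",*axis(n,m,82))
E
python3 m.py
python3 - <<'E'
from h import *
T=r.grab_frame("top");S=r.grab_frame("scene")
cv2.imwrite("pics/b1.png",np.hstack([cv2.resize(T[190:290,160:260],(400,400),interpolation=2),cv2.resize(S[290:390,160:260],(400,400),interpolation=2)]))
plan([(400,0,256,94,1)],[(542,-309,200,94,1)])
E
```

```text
[(np.float64(0.62), array([529., 406.])), (np.float64(0.5), array([574., 395.]))]
top green [191.  225.3] [190 224   3   3   7] [603.  415.3]
top green [197.6 246.5] [196 243   5   9  23] [547.3 397.4]
top bolt [630.1 -98.4] 97.76835594142088 [25.1 51.9]
top bolt [621.6 -10.1] 95.9546434117954 [25.  51.8]
top bolt [616.1  80.5] 96.65456094118424 [25.4 51.1]
scene green [403.9 187.3] [401 186   7   4  13] [ 538.  -294.3]
scene green [192.7 338.9] [191 338   4   3   9] [604.  413.6]
scene green [272.9 421.6] [270 418   7   8  27] [356.7 439.3]
scene bolt [614.4 -78. ] 106.51614953551129 [23.8 63.9]
scene bolt [609.8   2.9] 109.14052819466554 [28.  78.1]
scene bolt [603.8  95.2] 110.7113955139657 [28.5 66.6]
at [421.3 421.  223.3] yaw 170.5
delta_pos [[-0.0483, -0.4187, -0.0327]] 
rot [[0, 0, np.float64(76.5)]]
delta_pos [[-0.3182, 0.1201, 0.056]] 
rot [[0, 0, -0.0]]
```

View pics/b1.png

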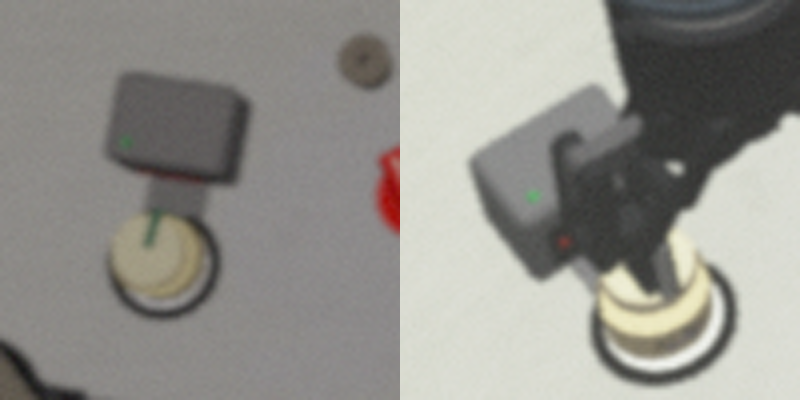

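The jar stands centred on the pad with its stripe pointing at the block: stripe (148,247)→(157,212) in the top crop, about 5° off the reader's axis. The bolts are confirmed by measurement too. Now I'll move to the hood.

Run:
```python
from h import *
plan([(450,180,223,175,7)],[(490,-90,223,181.5,8)],[(542.5,-308,160,181.5,8)])
```

```text
at [421.3 421.  223.3] yaw 170.5
delta_pos [[-0.0097, -0.0333, 0.0], [-0.0194, -0.0666, 0.0001], [-0.0291, -0.0998, 0.0001], [-0.0388, -0.1331, 0.0002], [-0.0485, -0.1664, 0.0002], [-0.0583, -0.1997, 0.0003], [-0.068, -0.2329, 0.0003]] 
rot [[0, 0, np.float64(-0.6)], [0, 0, np.float64(-1.3)], [0, 0, np.float64(-1.9)], [0, 0, np.float64(-2.6)], [0, 0, np.float64(-3.2)], [0, 0, np.float64(-3.8)], [0, 0, np.float64(-4.5)]]
delta_pos [[-0.0079, -0.0332, 0.0], [-0.0158, -0.0664, 0.0], [-0.0238, -0.0996, 0.0], [-0.0317, -0.1327, 0.0], [-0.0396, -0.1659, 0.0], [-0.0475, -0.1991, 0.0], [-0.0555, -0.2323, 0.0], [-0.0634, -0.2655, 0.0]] 
rot [[0, 0, -0.8], [0, 0, -1.6], [0, 0, -2.4], [0, 0, -3.2], [0, 0, -4.1], [0, 0, -4.9], [0, 0, -5.7], [0, 0, -6.5]]
delta_pos [[-0.0058, -0.0274, 0.0079], [-0.0117, -0.0548, 0.0158], [-0.0175, -0.0822, 0.0236], [-0.0234, -0.1096, 0.0315], [-0.0292, -0.1371, 0.0394], [-0.0351, -0.1645, 0.0472], [-0.0409, -0.1919, 0.0551], [-0.0468, -0.2193, 0.063]] 
rot [[0, 0, -0.0], [0, 0, -0.0], [0, 0, -0.0], [0, 0, -0.0], [0, 0, -0.0], [0, 0, -0.0], [0, 0, -0.0], [0, 0, -0.0]]
```

Emit:
carry_out --delta_pos '[[-0.0095, -0.033, 0], [-0.0195, -0.0665, 0], [-0.029, -0.1, 0], [-0.039, -0.133, 0], [-0.0485, -0.1665, 0], [-0.058, -0.2, 0], [-0.068, -0.233, 0], [-0.068, -0.233, 0]]' --rot '[[0, 0, -0.6], [0, 0, -1.3], [0, 0, -2], [0, 0, -2.6], [0, 0, -3.2], [0, 0, -3.8], [0, 0, -4.5], [0, 0, -4.5]]' --claw 0.045

```text
clock: 44.95
eef_pos: [450.2, 177.7, 223.2]
tcp_rot: [-3.141, 0.0, 3.052]
contact_force: [0.6, 0.3, -0.1]
opening: 0.529
grasp_force: 0.0
```

Emit:
carry_out --delta_pos '[[-0.008, -0.033, 0], [-0.016, -0.0665, 0], [-0.024, -0.0995, 0], [-0.0315, -0.1325, 0], [-0.0395, -0.166, 0], [-0.0475, -0.199, 0], [-0.0555, -0.232, 0], [-0.0635, -0.2655, 0]]' --rot '[[0, 0, -0.8], [0, 0, -1.6], [0, 0, -2.4], [0, 0, -3.2], [0, 0, -4], [0, 0, -4.9], [0, 0, -5.7], [0, 0, -6.5]]'

```text
clock: 45.95
eef_pos: [490.6, -91.2, 223.2]
tcp_rot: [3.142, 0.001, -3.115]
contact_force: [0.4, 0.4, -0.1]
opening: 0.527
grasp_force: 0.0
```

Emit:
carry_out --delta_pos '[[-0.006, -0.0275, 0], [-0.0115, -0.055, 0], [-0.0175, -0.082, 0.01], [-0.0235, -0.1095, 0.02], [-0.029, -0.137, 0.03], [-0.035, -0.1645, 0.04], [-0.041, -0.192, 0.05], [-0.047, -0.2195, 0.06]]' --rot '[[0, 0, 0], [0, 0, 0], [0, 0, 0], [0, 0, 0], [0, 0, 0], [0, 0, 0], [0, 0, 0], [0, 0, 0]]'

```text
clock: 46.95
eef_pos: [543.4, -309.3, 162.5]
tcp_rot: [-3.142, 0.0, -3.115]
contact_force: [0.4, -0.2, -0.3]
opening: 0.52
grasp_force: 0.0
```

Emit:
carry_out --delta_pos '[[0, 0, 0], [0, 0, 0]]' --rot '[[0, 0, 0], [0, 0, 0]]'

```text
clock: 47.2
eef_pos: [542.6, -307.9, 162.9]
tcp_rot: [3.141, -0.0, -3.115]
contact_force: [0.1, 1.0, -0.3]
opening: 0.523
grasp_force: 0.0
```

Run:
```python
from h import *
plan([(542.5,-308,100,181.5,1)])
T=r.grab_frame("top");S=r.grab_frame("scene")
for n,t in(("scene","jar"),("top","jar"),("scene","hood")):
    print(n,t,[(np.round(d["p"],2),np.round(d["box"])) for d in r.recognise(t,n)])
for c,s,m in blobs(T,(36,40,30),(85,255,255),3): print("green",c,s,ray("top",c,50))
```

```text
at [ 542.6 -307.9  162.9] yaw -178.5
delta_pos [[0.0001, -0.0001, 0.0629]] 
rot [[0, 0, np.float64(-360.0)]]
scene jar [(np.float64(0.68), array([208., 345., 236., 380.]))]
top jar [(np.float64(0.59), array([186., 243., 208., 265.]))]
scene hood [(np.float64(0.64), array([391., 169., 422., 196.])), (np.float64(0.43), array([311., 212., 329., 240.]))]
green [191. 225.] [190 224   3   3   9] [603.78145314 415.28501709]
green [197.64 246.52] [196 242   5  10  25] [547.27087218 397.25379659]
green [186.94117647 316.23529412] [185 315   5   4  17] [369.92543237 422.11960785]
```

Emit:
carry_out --delta_pos '[[0, 0, 0.02], [0, 0, 0.04], [0, 0, 0.055], [0, 0, 0.062], [0, 0, 0.062], [0, 0, 0.062]]' --rot '[[0, 0, 0], [0, 0, 0], [0, 0, 0], [0, 0, 0], [0, 0, 0], [0, 0, 0]]'

```text
clock: 48.2
eef_pos: [542.8, -308.6, 101.5]
tcp_rot: [-3.141, 0.001, -3.115]
contact_force: [0.0, -1.1, 0.4]
opening: 0.527
grasp_force: 0.0
```

Emit:
carry_out --delta_pos '[[0, 0, 0], [0, 0, 0], [0, 0, 0], [0, 0, 0], [0, 0, 0], [0, 0, 0]]' --rot '[[0, 0, 0], [0, 0, 0], [0, 0, 0], [0, 0, 0], [0, 0, 0], [0, 0, 0]]' --claw 0.0 --grip_force 30

```text
clock: 48.95
eef_pos: [542.7, -308.6, 101.7]
tcp_rot: [-3.141, 0.001, -3.115]
contact_force: [-0.7, -0.3, 6.5]
opening: 0.133
grasp_force: 34.1
```

Emit:
carry_out --delta_pos '[[0, 0.01, 0], [0, 0.02, 0], [0, 0.03, 0], [0, 0.04, 0], [0, 0.05, 0], [0, 0.06, 0], [0, 0.065, 0], [0, 0.065, 0]]' --rot '[[0, 0, 0], [0, 0, 0], [0, 0, 0], [0, 0, 0], [0, 0, 0], [0, 0, 0], [0, 0, 0], [0, 0, 0]]'

```text
clock: 49.95
eef_pos: [541.0, -247.5, 101.8]
tcp_rot: [-3.134, 0.002, -3.113]
contact_force: [-4.3, -24.9, 0.1]
opening: 0.133
grasp_force: 33.6
```

Emit:
carry_out --delta_pos '[[0, 0, 0], [0, 0, 0], [0, 0, 0], [0, 0, 0], [0, 0, -0.02], [0, 0, -0.04], [0, 0, -0.05], [0, 0, -0.05]]' --rot '[[0, 0, 0], [0, 0, 0], [0, 0, 0], [0, 0, 0], [0, 0, 0], [0, 0, 0], [0, 0, 0], [0, 0, 0]]' --claw 0.045

```text
clock: 50.95
eef_pos: [541.0, -243.4, 151.6]
tcp_rot: [-3.141, 0.001, -3.115]
contact_force: [0.3, 0.9, -1.5]
opening: 0.528
grasp_force: 0.0
```

Run:
```python
from h import *
plan([(542.7,-308.6,110,181.5,1)])
T=r.grab_frame("top");S=r.grab_frame("scene")
for c,s,m in blobs(T,(18,120,80),(35,255,255),60,(420,200,500,280)): print("hood top",c,s,ray("top",c,68))
for n,I in(("top",T),("scene",S)):
  for c,s,m in blobs(I,(36,60,40),(85,255,255),5): print(n,"green",c,s,ray(n,c,56))
```

```text
at [ 541.  -243.4  151.6] yaw -178.5
delta_pos [[0.0001, -0.0652, 0.0416]] 
rot [[0, 0, np.float64(-360.0)]]
hood top [443.69306931 248.85148515] [440 242   9  16 101] [ 526.62290153 -229.27329325]
top green [476.28571429 247.42857143] [475 247   4   2   7] [ 529.96936562 -314.09826318]
top green [186.54545455 316.18181818] [185 315   5   3  11] [370.08183372 421.52876744]
scene green [406.62857143 183.17142857] [401 179  12   9  70] [ 538.61457238 -308.15821503]
scene green [193.  338.5] [192 338   3   2   6] [600.19288081 414.63007644]
scene green [272.72222222 421.61111111] [270 419   6   6  18] [354.55873556 441.42391549]
```

Emit:
carry_out --delta_pos '[[0, -0.02, 0], [0, -0.04, 0], [0, -0.055, 0], [0, -0.0645, 0.01], [0, -0.0645, 0.03], [0, -0.0645, 0.05], [0, -0.0645, 0.06], [0, -0.0645, 0.06]]' --rot '[[0, 0, 0], [0, 0, 0], [0, 0, 0], [0, 0, 0], [0, 0, 0], [0, 0, 0], [0, 0, 0], [0, 0, 0]]' --claw 0.0

```text
clock: 52.05
eef_pos: [541.8, -307.1, 89.8]
tcp_rot: [3.14, -0.002, -3.114]
contact_force: [-0.0, 0.5, -0.3]
opening: 0.001
grasp_force: 0.0
```

Emit:
carry_out --delta_pos '[[0, 0, 0.004], [0, 0, 0.008], [0, 0, 0.012], [0, 0, 0.015], [0, 0, 0.017], [0, 0, 0.019], [0, 0, 0.019], [0, 0, 0.019]]' --rot '[[0, 0, 0], [0, 0, 0], [0, 0, 0], [0, 0, 0], [0, 0, 0], [0, 0, 0], [0, 0, 0], [0, 0, 0]]'

```text
clock: 53.05
eef_pos: [542.8, -308.1, 74.7]
tcp_rot: [-3.141, 0.001, -3.115]
contact_force: [-6.6, 4.0, 26.9]
opening: 0.0
grasp_force: 13.5
```

The button is fully down, at 27 N against the stop. I'll go back to the fin and shut the hood.

Emit:
carry_out --delta_pos '[[0, 0, -0.02], [0, 0, -0.05], [0, 0, -0.08], [0, 0, -0.08], [0, 0.03, -0.08], [0, 0.06, -0.08], [0, 0.062, -0.08], [0, 0.062, -0.08]]' --rot '[[0, 0, 0], [0, 0, 0], [0, 0, 0], [0, 0, 0], [0, 0, 0], [0, 0, 0], [0, 0, 0], [0, 0, 0]]' --claw 0.045

```text
clock: 54.05
eef_pos: [540.7, -246.1, 151.6]
tcp_rot: [-3.142, -0.001, -3.114]
contact_force: [0.5, 0.0, 0.3]
opening: 0.529
grasp_force: 0.0
```

Emit:
carry_out --delta_pos '[[0, 0, 0.015], [0, 0, 0.03], [0, 0, 0.045], [0, 0, 0.05], [0, 0, 0.05], [0, 0, 0.05]]' --rot '[[0, 0, 0], [0, 0, 0], [0, 0, 0], [0, 0, 0], [0, 0, 0], [0, 0, 0]]'

```text
clock: 54.8
eef_pos: [541.1, -246.0, 102.5]
tcp_rot: [-3.141, 0.001, -3.115]
contact_force: [-0.3, -0.6, -0.4]
opening: 0.522
grasp_force: 0.0
```

Emit:
carry_out --delta_pos '[[0, 0, 0], [0, 0, 0], [0, 0, 0], [0, 0, 0], [0, 0, 0], [0, 0, 0]]' --rot '[[0, 0, 0], [0, 0, 0], [0, 0, 0], [0, 0, 0], [0, 0, 0], [0, 0, 0]]' --claw 0.0

```text
clock: 55.55
eef_pos: [541.2, -247.9, 102.9]
tcp_rot: [-3.138, 0.001, -3.114]
contact_force: [-1.8, -9.9, 1.4]
opening: 0.13
grasp_force: 35.3
```

Emit:
carry_out --delta_pos '[[0, -0.01, 0], [0, -0.02, 0], [0, -0.03, 0], [0, -0.04, 0], [0, -0.05, 0], [0, -0.06, 0], [0, -0.065, 0], [0, -0.065, 0]]' --rot '[[0, 0, 0], [0, 0, 0], [0, 0, 0], [0, 0, 0], [0, 0, 0], [0, 0, 0], [0, 0, 0], [0, 0, 0]]'

```text
clock: 56.55
eef_pos: [543.0, -311.8, 102.8]
tcp_rot: [-3.141, 0.001, -3.115]
contact_force: [0.1, -2.2, 4.9]
opening: 0.132
grasp_force: 35.9
```

Emit:
carry_out --delta_pos '[[0, 0, 0], [0, 0, 0], [0, 0, 0], [0, 0, 0], [0, 0, -0.02], [0, 0, -0.05], [0, 0, -0.09], [0, 0, -0.12]]' --rot '[[0, 0, 0], [0, 0, 0], [0, 0, 0], [0, 0, 0], [0, 0, 0], [0, 0, 0], [0, 0, 0], [0, 0, 0]]' --claw 0.045

```text
clock: 57.55
eef_pos: [543.0, -311.1, 225.4]
tcp_rot: [-3.14, 0.002, -3.115]
contact_force: [0.7, 0.1, 0.3]
opening: 0.526
grasp_force: 0.0
```

Emit:
carry_out --delta_pos '[[0.05, 0, 0], [0.1, 0, 0], [0.14, 0, 0], [0.16, 0, 0], [0.16, 0, 0], [0.16, 0, 0]]' --rot '[[0, 0, 0], [0, 0, 0], [0, 0, 0], [0, 0, 0], [0, 0, 0], [0, 0, 0]]'

```text
clock: 58.3
eef_pos: [383.8, -315.6, 222.7]
tcp_rot: [-3.141, 0.001, -3.115]
contact_force: [0.4, 0.1, -1.2]
opening: 0.524
grasp_force: 0.0
```

```bash
python3 m.py
python3 - <<'E'
from h import *
T=r.grab_frame("top");S=r.grab_frame("scene")
for n,I,b in(("top",T,(420,200,500,280)),("scene",S,(360,150,440,230))):
  for c,s,m in blobs(I,(18,120,80),(35,255,255),60,b): print(n,"hood",c,s)
E
```

```text
[(np.float64(0.88), array([553., 422.]))]
top green [191.1 225.1] [190 224   3   3   8] [603.4 415. ]
top green [192.  237.4] [189 233   6   9  23] [571.3 412.2]
top green [186.9 316.1] [185 315   5   4  16] [370.2 422.1]
top bolt [630.  -98.6] 96.60245861477831 [25.1 51.9]
top bolt [621.5 -10.1] 96.31456162010004 [25.2 52. ]
top bolt [616.2  80.4] 96.87724374551777 [25.  51.2]
scene green [404.2 187.2] [402 186   6   3  13] [ 537.8 -295.3]
scene green [192.9 338.9] [192 338   3   3   8] [603.7 413.3]
scene green [204.  348.4] [202 344   5  10  32] [568.7 414.3]
scene green [272.7 421.7] [270 418   7   8  27] [356.7 439.8]
scene bolt [618.5 -84.3] 112.85319095374726 [27.2 73.2]
scene bolt [610.7   1.3] 109.4641943768573 [27.6 74.9]
scene bolt [604.7  93.7] 109.98274899701137 [27.8 63.4]
top hood [476.14893617 242.05496454] [464 228  26  29 564]
scene hood [408.03205128 182.08012821] [392 171  31  24 312]
```

The jar has been knocked aside: its stripe moved by about (+24,+15) mm since the check at 47 s. The hood sequence is done and the hood is shut, so I'll re-measure the jar and put it back.

Run:
```python
from h import *
np.set_printoptions(precision=1,suppress=True)
T=r.grab_frame("top");S=r.grab_frame("scene")
g=[b for b in blobs(T,(36,40,30),(85,255,255),12) if abs(b[0][0]-192)<10 and abs(b[0][1]-237)<10][0]
print("stripe",*axis("top",g[2],49), g[1])
for n,I,b in(("top",T,(170,225,225,280)),("scene",S,(180,320,260,400))):
  for lo,hi in(((15,25,80),(35,140,255)),((15,25,150),(35,140,255))):
    for c,s,m in blobs(I,lo,hi,30,b):
      (cx,cy),rad=cv2.minEnclosingCircle(np.argwhere(m)[:,::-1].astype(np.float32))
      print(n,"cream",c,s,"at47/50",ray(n,c,50),"at25",ray(n,c,25),"circ",rad,ray(n,(cx,cy),45))
for n in("top","scene"): print(n,[(np.round(d["p"],2),np.array(d["box"])) for d in r.cut_out("jar",n)])
i=lambda p,z:proj("top",(*p,z))
print("pad centre px",proj("top",(528.8,402.6,3)),"jar cap if centred",proj("top",(528.8,402.6,50)))
# top tight crop, hue/sat print of stripe pixels vs z=50
ys,xs=np.nonzero(g[2]);print([tuple(np.round(ray("top",(x,y),50)-0).astype(int)) for x,y in zip(xs,ys)][::3])
plan([(460,-100,223,181.5,8)],[(450,180,223,181.5,8)],[(430,330,180,170.5,8)])
```

```text
stripe [571.6 412.6] 151.50453241711747 [ 6.5 24.2] [189 233   6   9  23]
top cream [192.  243.9] [180 232  25  23 418] at47/50 [554.3 411.9] at25 [557.6 418.3] circ 12.391548156738281 [556.  413.6]
top cream [190.  243.3] [181 234  21  19 215] at47/50 [556. 417.] at25 [559.3 423.6] circ 10.149759292602539 [557.7 416.2]
scene cream [207.4 361.7] [193 343  30  36 784] at47/50 [540.1 430.6] at25 [554.8 422.4] circ 17.792848587036133 [544.6 427.4]
scene cream [207.  359.8] [193 345  30  29 636] at47/50 [544.1 428.1] at25 [558.9 419.8] circ 16.06879997253418 [545.3 427.5]
top [(np.float64(0.72), array([180.4, 234.3, 200.7, 257.6])), (np.float64(0.26), array([463.4, 225.1, 489.3, 258.2]))]
scene [(np.float64(0.66), array([194. , 342.3, 224.3, 379.2])), (np.float64(0.28), array([182. , 309.5, 244.1, 387.4]))]
pad centre px [199.9 255.6] jar cap if centred [195.5 253.7]
[(np.int64(583), np.int64(407)), (np.int64(578), np.int64(412)), (np.int64(575), np.int64(412)), (np.int64(572), np.int64(415)), (np.int64(570), np.int64(415)), (np.int64(567), np.int64(417)), (np.int64(565), np.int64(417)),
[... 460 characters left out ...]
oat64(-270.0)], [0, 0, np.float64(-315.0)], [0, 0, np.float64(-360.0)]]
delta_pos [[0.0003, 0.035, 0.0], [0.0007, 0.07, 0.0], [0.001, 0.1051, 0.0], [0.0013, 0.1401, 0.0], [0.0017, 0.1751, 0.0], [0.002, 0.2101, 0.0], [0.0023, 0.2451, 0.0], [0.0027, 0.2802, 0.0]] 
rot [[0, 0, -0.0], [0, 0, -0.0], [0, 0, -0.0], [0, 0, -0.0], [0, 0, -0.0], [0, 0, -0.0], [0, 0, -0.0], [0, 0, -0.0]]
delta_pos [[0.002, 0.0188, 0.0054], [0.004, 0.0376, 0.0107], [0.006, 0.0564, 0.0161], [0.008, 0.0752, 0.0215], [0.01, 0.094, 0.0269], [0.012, 0.1129, 0.0322], [0.0141, 0.1317, 0.0376], [0.0161, 0.1505, 0.043]] 
rot [[0, 0, 1.4], [0, 0, 2.8], [0, 0, 4.1], [0, 0, 5.5], [0, 0, 6.9], [0, 0, 8.2], [0, 0, 9.6], [0, 0, 11.0]]
```

Emit:
carry_out --delta_pos '[[-0.01, 0.0265, 0], [-0.021, 0.053, 0], [-0.031, 0.08, 0], [-0.0415, 0.1065, 0], [-0.052, 0.133, 0], [-0.062, 0.16, 0], [-0.0725, 0.186, 0], [-0.083, 0.213, 0]]' --rot '[[0, 0, 0], [0, 0, 0], [0, 0, 0], [0, 0, 0], [0, 0, 0], [0, 0, 0], [0, 0, 0], [0, 0, 0]]' --claw 0.083 --grip_force 40

```text
clock: 59.75
eef_pos: [460.1, -99.1, 222.1]
tcp_rot: [-3.142, 0.0, -3.115]
contact_force: [0.7, -0.2, 0.0]
opening: 0.973
grasp_force: 0.0
```

Emit:
carry_out --delta_pos '[[0, 0.035, 0], [0.001, 0.07, 0], [0.001, 0.105, 0], [0.001, 0.14, 0], [0.002, 0.175, 0], [0.002, 0.21, 0], [0.0025, 0.245, 0], [0.0025, 0.28, 0]]' --rot '[[0, 0, 0], [0, 0, 0], [0, 0, 0], [0, 0, 0], [0, 0, 0], [0, 0, 0], [0, 0, 0], [0, 0, 0]]'

```text
clock: 60.75
eef_pos: [449.8, 181.0, 222.1]
tcp_rot: [3.142, 0.0, -3.115]
contact_force: [1.2, -0.2, 0.4]
opening: 0.972
grasp_force: 0.0
```

Run:
```python
from h import *
plan([(559,417.5,180,166-360,8)])
```

```text
at [449.8 181.  222.1] yaw -178.5
delta_pos [[-0.0144, 0.0292, 0.0053], [-0.0289, 0.0584, 0.0105], [-0.0433, 0.0875, 0.0158], [-0.0577, 0.1167, 0.0211], [-0.0722, 0.1459, 0.0263], [-0.0866, 0.1751, 0.0316], [-0.101, 0.2043, 0.0369], [-0.1155, 0.2335, 0.0421]] 
rot [[0, 0, np.float64(1.9)], [0, 0, np.float64(3.9)], [0, 0, np.float64(5.8)], [0, 0, np.float64(7.8)], [0, 0, np.float64(9.7)], [0, 0, np.float64(11.6)], [0, 0, np.float64(13.6)], [0, 0, np.float64(15.5)]]
```

Emit:
carry_out --delta_pos '[[-0.0145, 0.029, 0], [-0.029, 0.058, 0.005], [-0.0435, 0.0875, 0.01], [-0.0575, 0.1165, 0.02], [-0.072, 0.146, 0.026], [-0.0865, 0.175, 0.032], [-0.101, 0.2045, 0.037], [-0.1155, 0.2335, 0.042]]' --rot '[[0, 0, 2], [0, 0, 4], [0, 0, 6], [0, 0, 8], [0, 0, 9.7], [0, 0, 11.6], [0, 0, 13.6], [0, 0, 15.5]]'

```text
clock: 61.75
eef_pos: [559.5, 417.3, 179.6]
tcp_rot: [-3.141, -0.0, 2.897]
contact_force: [0.1, 0.5, 0.1]
opening: 0.974
grasp_force: 0.0
```

Emit:
carry_out --delta_pos '[[0, 0, 0.02], [0, 0, 0.04], [0, 0, 0.06], [0, 0, 0.07], [0, 0, 0.07], [0, 0, 0.07]]' --rot '[[0, 0, 0], [0, 0, 0], [0, 0, 0], [0, 0, 0], [0, 0, 0], [0, 0, 0]]'

```text
clock: 62.5
eef_pos: [559.6, 416.5, 110.8]
tcp_rot: [3.141, 0.001, 2.897]
contact_force: [0.1, 0.2, -0.1]
opening: 0.97
grasp_force: 0.0
```

Run:
```python
from h import *
plan([(559,417.5,35,166,1)])
```

```text
at [559.6 416.5 110.8] yaw 166.0
delta_pos [[0.0008, 0.0008, 0.0758]] 
rot [[0, 0, np.float64(0.0)]]
```

Emit:
carry_out --delta_pos '[[0.001, 0.001, 0.012], [0.001, 0.001, 0.025], [0.001, 0.001, 0.037], [0.001, 0.001, 0.05], [0.001, 0.001, 0.06], [0.001, 0.001, 0.07], [0.001, 0.001, 0.075], [0.001, 0.001, 0.075]]' --rot '[[0, 0, 0], [0, 0, 0], [0, 0, 0], [0, 0, 0], [0, 0, 0], [0, 0, 0], [0, 0, 0], [0, 0, 0]]'

```text
clock: 63.5
eef_pos: [558.3, 417.4, 34.7]
tcp_rot: [-3.141, -0.0, 2.898]
contact_force: [0.3, 0.0, 0.3]
opening: 0.968
grasp_force: 0.0
```

Emit:
carry_out --delta_pos '[[0, 0, 0], [0, 0, 0], [0, 0, 0], [0, 0, 0], [0, 0, 0], [0, 0, 0]]' --rot '[[0, 0, 0], [0, 0, 0], [0, 0, 0], [0, 0, 0], [0, 0, 0], [0, 0, 0]]' --claw 0.02 --grip_force 40

```text
clock: 64.25
eef_pos: [559.0, 418.0, 36.1]
tcp_rot: [3.14, 0.001, 2.898]
contact_force: [-0.5, -0.4, 6.1]
opening: 0.637
grasp_force: 42.8
```

Emit:
carry_out --delta_pos '[[0, 0, -0.01], [0, 0, -0.02], [0, 0, -0.03], [0, 0, -0.03], [0, 0, -0.03]]' --rot '[[0, 0, 0], [0, 0, 0], [0, 0, 0], [0, 0, 0], [0, 0, 0]]'

```text
clock: 64.88
eef_pos: [558.3, 417.4, 65.0]
tcp_rot: [-3.141, -0.0, 2.898]
contact_force: [-0.3, -0.3, -1.3]
opening: 0.635
grasp_force: 42.7
```

Run:
```python
from h import *
plan([(528.8,402.6,66,183.5,5)])
T=r.grab_frame("top");S=r.grab_frame("scene")
for n,I in(("top",T),("scene",S)):
    for c,s,m in blobs(I,(36,40,30),(85,255,255),3):
        if 180<c[0]<240: print(n,c,s,ray(n,c,80))
```

```text
at [558.3 417.4  65. ] yaw 166.0
delta_pos [[0.005, -0.0043, -0.0002], [0.01, -0.0086, -0.0004], [0.015, -0.0129, -0.0006], [0.02, -0.0172, -0.0008], [0.025, -0.0215, -0.001]] 
rot [[0, 0, np.float64(-3.5)], [0, 0, np.float64(-7.0)], [0, 0, np.float64(-10.5)], [0, 0, np.float64(-14.0)], [0, 0, np.float64(-17.5)]]
top [191. 225.] [190 224   3   3   7] [598.76735343 407.45132057]
scene [203.9  340.95] [202 338   5   7  20] [563.27586123 413.279072  ]
```

Emit:
carry_out --delta_pos '[[0.005, -0.0045, 0], [0.01, -0.0085, 0], [0.015, -0.013, 0], [0.02, -0.017, 0], [0.025, -0.0215, 0], [0.025, -0.0215, 0], [0.025, -0.0215, 0.01], [0.025, -0.0215, 0.02]]' --rot '[[0, 0, -3.5], [0, 0, -7], [0, 0, -10.5], [0, 0, -14], [0, 0, -17.5], [0, 0, -17.5], [0, 0, -17.5], [0, 0, -17.5]]'

```text
clock: 65.97
eef_pos: [529.1, 402.7, 44.2]
tcp_rot: [-3.142, -0.0, -3.081]
contact_force: [-0.7, 0.2, -1.0]
opening: 0.635
grasp_force: 42.7
```

Emit:
carry_out --delta_pos '[[0, 0, 0.003], [0, 0, 0.006], [0, 0, 0.008], [0, 0, 0.009], [0, 0, 0.009]]' --rot '[[0, 0, 0], [0, 0, 0], [0, 0, 0], [0, 0, 0], [0, 0, 0]]'

```text
clock: 66.6
eef_pos: [529.1, 402.8, 36.2]
tcp_rot: [3.141, 0.0, -3.08]
contact_force: [-0.7, -0.6, -0.8]
opening: 0.64
grasp_force: 42.7
```

Emit:
carry_out --delta_pos '[[0, 0, 0.001], [0, 0, 0.0015], [0, 0, 0.0015]]' --rot '[[0, 0, 0], [0, 0, 0], [0, 0, 0]]'

```text
clock: 66.97
eef_pos: [529.1, 402.8, 36.1]
tcp_rot: [3.141, 0.0, -3.08]
contact_force: [-3.3, -2.9, 11.3]
opening: 0.634
grasp_force: 44.0
```

Emit:
carry_out --delta_pos '[[0, 0, 0], [0, 0, 0], [0, 0, 0], [0, 0, 0], [0, 0, 0], [0, 0, -0.01], [0, 0, -0.03], [0, 0, -0.06]]' --rot '[[0, 0, 0], [0, 0, 0], [0, 0, 0], [0, 0, 0], [0, 0, 0], [0, 0, 0], [0, 0, 0], [0, 0, 0]]' --claw 0.08

```text
clock: 67.97
eef_pos: [528.8, 402.6, 95.9]
tcp_rot: [-3.141, -0.0, -3.08]
contact_force: [0.3, -0.3, -0.7]
opening: 0.935
grasp_force: 0.0
```

Emit:
carry_out --delta_pos '[[0, 0, -0.04], [0, 0, -0.08], [0, 0, -0.12], [0, 0, -0.13], [0.03, 0, -0.13], [0.06, 0, -0.13], [0.1, 0, -0.13], [0.14, 0, -0.13]]' --rot '[[0, 0, 0], [0, 0, 0], [0, 0, 0], [0, 0, 0], [0, 0, 0], [0, 0, 0], [0, 0, 0], [0, 0, 0]]'

```text
clock: 68.97
eef_pos: [387.9, 393.6, 224.7]
tcp_rot: [-3.141, -0.0, -3.08]
contact_force: [0.6, 0.9, 0.3]
opening: 0.937
grasp_force: 0.0
```

Emit:
carry_out --delta_pos '[[0, -0.04, 0], [0, -0.08, 0], [0, -0.12, 0], [0, -0.16, 0], [0, -0.16, 0], [0, -0.16, 0]]' --rot '[[0, 0, 0], [0, 0, 0], [0, 0, 0], [0, 0, 0], [0, 0, 0], [0, 0, 0]]'

```text
clock: 69.72
eef_pos: [399.2, 234.7, 224.9]
tcp_rot: [3.141, 0.001, -3.081]
contact_force: [-0.1, -0.0, -0.5]
opening: 0.933
grasp_force: 0.0
```

```bash
python3 m.py
python3 - <<'E'
from h import *
np.set_printoptions(precision=1,suppress=True)
T=r.grab_frame("top");S=r.grab_frame("scene")
for b in blobs(T,(36,40,30),(85,255,255),10):
    if abs(b[0][0]-196)<12 and 235<b[0][1]<265: print("stripe",*axis("top",b[2],50))
for c,s,m in blobs(T,(15,25,150),(35,140,255),30,(170,225,225,280)): print("cap",c,s,ray("top",c,50))
for n,I,b in(("top",T,(420,200,500,280)),("scene",S,(360,150,440,230))):
  for c,s,m in blobs(I,(18,120,80),(35,255,255),60,b): print(n,"hood",c,s)
for t in("stopper","strip_box","beaker"):
  for n in("top","scene"):print(t,n,[(np.round(d["p"],2),np.array(d["box"])) for d in r.recognise(t,n)])
E
```

```text
[(np.float64(0.58), array([526., 404.]))]
top green [191.  225.3] [190 224   3   3   7] [603.  415.3]
top green [197.7 247.7] [196 244   5  10  23] [544.1 397.1]
top bolt [630.3 -98.5] 97.03229224851701 [25.3 51.8]
top bolt [621.6 -10.2] 95.9653872818107 [25.2 51.7]
top bolt [616.1  80.6] 96.64615847180013 [25.1 51.2]
scene green [404.2 187.2] [402 186   6   3  13] [ 537.8 -295.3]
scene green [192.9 338.9] [192 338   3   3   8] [603.7 413.3]
scene green [219.5 351.6] [216 348   8   8  28] [539.1 399.7]
scene green [272.8 421.6] [270 418   7   8  28] [356.7 439.5]
scene bolt [603.8  95. ] 111.06364523411398 [28.6 65.6]
stripe [543.4 397.6] 165.8244391876418 [ 8.  26.8]
cap [197.9 255. ] [189 247  20  17 210] [525.2 396.2]
top hood [476.2 242.1] [464 228  26  29 567]
scene hood [408. 182.] [392 171  31  24 310]
stopper top [(np.float64(0.56), array([242.7, 200.3, 256.6, 212.5]))]
stopper scene [(np.float64(0.65), array([222.9, 289.5, 234. , 304.2]))]
strip_box top [(np.float64(0.65), array([174.8, 308.1, 185.1, 324. ]))]
strip_box scene [(np.float64(0.77), array([249.9, 407.2, 290.4, 444.9])), (np.float64(0.18), array([176.9, 309.6, 242.8, 387.6]))]
beaker top [(np.float64(0.59), array([344.9, 203.5, 368. , 228.6])), (np.float64(0.41), array([322.3, 152.7, 340.7, 157.8]))]
beaker scene []
```

The jar is back in place: its centre is about (531,401) against the pad at (529,402), and the stripe is within about 5° of the reader's axis. The bolts and the hood are unchanged.

```bash
python3 -c "
from rig import r
print(r.sign_off())"
```

```text
the job is handed in; nothing more can be done
None
```

The job is handed in (no verdict came back): all three bolts are seated and locked, the jar is centred on the pad facing the window (re-placed after it was knocked aside during the hood work), the start button was pressed fully down, and the hood is shut again.

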